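Bin the cracked carabiner and snap the reject gate shut

ROBOT

A 7-joint arm with a two-finger parallel gripper is mounted at the origin on the work surface. World frame = base frame: x ahead of the robot, y to its left, z up, the work surface at z = 0. Lengths are in m, angles in rad, forces in N, time in s.
With the tool pointing down it reaches from about 0.425 to 0.95 m from the base axis. Payload 4.7 kg.
Tool frame: the origin (TCP) lies midway between the tips of the shut fingers; the grasp point (between the pads) lies 19 mm behind it; x points along the fingers, y is the direction in which the jaws open and shut, and the axes are right-handed (so a half turn about x gives the same grasp; the last joint's range is limited). The gripper opens to 87 mm and grips with 3 to 60 N. Pads are 19 mm wide; open, the fingers measure 117 mm over their backs; the gripper's body (75 mm by 190 mm) begins 51 mm behind the grasp point.
Start: joints at [1.16, 0.469, -0.049, 1.532, 0.024, 1.141, -0.082], TCP at [0.252, -0.626, 0.223] pointing down, gripper open.
Joint ranges: [-2.59, 2.59], [-0.33, 1.99], [-1.39, 1.29], [0.1, 2.45], [-1.04, 4.18], [0.21, 1.99], [-2.66, 2.66]. Speed limits (rad/s): [2.57, 2.57, 3.14, 3.14, 3.14, 3.14, 3.14].

INTERFACE

Orientations are given as a 3x3 rotation matrix whose columns are the frame's x, y, z axes.
In Python, from rig import monitor, optics, hand_in gives the robot as it stands.
- The arm moves only by the shell command python3 -m jog 'ROWS'. ROWS is JSON, a list of rows, each an object of numbers: "jaw": the closure in counts, from 0 (fully open) to 255 (shut); "dx", "dy", "dz": the shift along the tool's x, y, z each as a share of 10 cm, from -1 to 1; "rx", "ry", "rz": the turn, a rotation vector about the tool's x, y, z each as a share of 1.5 rad, from -1 to 1. A call has exactly 10 rows; each row is the pose to reach, as a shift and turn from the pose commanded when the call began, along the tool's axes at that moment; what a row does not reach only later rows make up. A row lasts 1/8 s, in which the tool goes at most 62.5 mm and 10.7 degrees, less where a joint would pass 70% of its speed; a pose out of reach is approached as far as the arm can. A call with a number of a shift or a turn outside -1 to 1 is refused whole. A call with a gripper value outside its range is refused whole. The fingers move at their own pace and stop on an object; the grip force is fixed at half the most. Time passes only in rows, so rows that repeat a pose let the fingers close, or fill a call up. It gives the time, the measured TCP pose, the force and the opening at its end, in the units of the state.
- monitor.observe(): the state, without advancing time (a new reading comes with each control period).
- optics.snapshot(name): name is "side" or "top"; returns a dict with "image" (480x640x3 uint8, blue, green, red), "intrinsics" (3x3 intrinsics, pixels), "distortion" ([k1, k2, p1, p2, k3] as OpenCV has them; the pictures are not rectified), "xyz" and "attitude" of the camera in the world. Camera axes: x right, y up, looking along -z (the intrinsics and any distortion apply to the point x, -y, -z); pixel columns grow to the right and rows downward; lengths in m; the calibration is good to about 2 mm. A picture is of the moment at which its call begins. There is no depth.
- hand_in(): hands the job in, once; it reports no verdict.
Trained networks look in a picture, given as the dict that the camera call returned (one of the last four; its "shot" number tells which), for a name from the list of things; names that differ only in an ending like _2 or _b are one class to them, and where a whole thing is asked for, a point or a joint stands for the part that bears it (a point fixed in the world has none). Each returns a list of dicts, best first, with "conf" (0 to 1); they miss things now and then, are a little off and sometimes report something else, mostly with a low value. They report only what shows in the picture. A call takes as long as a camera call.
- optics.masks_of(thing, picture): "pixels" (480x640 bool, what is visible of it) and "location" ([column, row] in pixels, amid what is visible of it).
The state is a dict: "clock": time; "qpos": joint angles; "dq": joint speeds; "effort": joint torques, N m; "position": TCP position; "ee_rot": TCP orientation; "contact_force": force on the tool from outside, world axes, zero at the start; "torque": the same for the moment, N m; "opening": opening from 0.0 (shut) to 1.0 (fully open).
Only numpy, scipy, OpenCV 4.12 (cv2) and the standard library are available. Lean on these libraries where they do the work, as an engineer would, in place of code of your own. Each camera call takes 0.05 s, during which the arm holds its last target.

TASK

Lay the cracked blue carabiner in the red reject bin, then swing the bin's bar gate shut: push at its free end, against the spring, until it goes over centre and snaps home on its stop by itself. Feel your way and do not force the gate: never press on it with more than 8 N, and least of all once it is home. Leave the steel eyebolt and the brass gauge where they lie, and let go of everything at the end.

Things in the scene. Friction and masses are not known exactly. Their poses are not given: they have to be found in the camera images.
- bin: Fixed red sheet-metal reject bin on the bench, open on top and at the front. Origin: centre of its underside; z up; +x from open front to back wall; +y along the front from hinge post to free side. 190 mm deep (x), 230 wide (y), walls 70 high, walls and floor 3 thick. Front faces the robot's left. The orange snapgate lies in the back half; the front half (x about -30 mm) is free.
- gate_hinge (a point): Point on the gate's upright hinge axis, 66 mm above the bench; in the bin's frame x -103, y -112 mm. Post 12 mm thick, 80 high. Beside it, on the side away from the gate and under 50 mm high: the spring strut and a hand-set clamp collar that carries the strut's anchor and the rubber buffer (the closed stop). The collar's setting differs each time and is not reported.
- gate_end (a point): Top rail at the gate's free end, on its centre plane, 206 mm from the hinge axis, 66 mm above the bench. Gate: frame of 12 mm square aluminium tube, heights 10 to 72 mm, from 25 to 212 mm off the axis. Push its outer face (towards the robot when open). The spring resists closing with 1 to 4 N at first, at most 6 N near 0.6 rad (195 mm off the axis; more nearer to it), then less.
- gate (a joint): Gate angle, rad: 0 = open stop (start), grows in closing, clockwise from above. At q the gate points from the hinge along the bin's +y turned anticlockwise by 1.15 - q. Closed stop: somewhere in 0.99 to 1.31; dead centre 0.035 before it, where the push falls to nil; past it the spring snaps the gate home; let go short of it, it springs open. The stop is firm: 8 N gives about 1 mm at the free end.
- blue_mid (a point): Centre, half-way up, of the cracked blue oval carabiner lying flat: 112 mm long (its x), 58 wide (its y), of 11 mm round bar, open in the middle (36 mm wide inside), grey screw sleeve on one long side, black crack across the other; about 90 g. Can be gripped across its 58 mm width.
- orange_mid (a point): Centre of the bent orange snapgate carabiner, about 100 x 60 mm, 10 mm high, lying in the back half of the bin, where it stays.
- eyebolt_mid (a point): Centre of a steel eyebolt lying flat, 98 mm long along its x, eye 56 mm wide, 14 mm high. Bystander.
- gauge_mid (a point): Centre of a brass double-ended pin gauge lying down, 108 mm long along its x, hexagon handle 14 mm across flats. Bystander.

How it is judged:
On the way, in this order (a step that is already met when the one before it is completed fails the run):
1. the blue carabiner lies in the bin, let go, with the gate still open (x of blue_mid in the frame of bin between -0.05 and 0.085 m and y of blue_mid in the frame of bin between -0.095 and 0.095 m and z of blue_mid in the frame of bin below 0.04 m and contact force between the fingers and blue_carabiner below 0.1 N and linear speed of blue_carabiner below 0.03 m/s and value of joint gate below 0.3 rad), for 0.2 s.
2. then the gate has gone over centre and rests on its closed stop without being held (value of joint gate above 0.97 rad and velocity of joint gate between -0.05 and 0.05 rad/s and contact force between the fingers and gate below 0.1 N), for 0.2 s.
At the end, for the whole second after the job is handed in: The gate rests by itself on its closed stop (joint past 0.97 rad, still). The blue carabiner and the orange snapgate lie at rest in the bin, within its walls, their centres at least 53 mm behind the gate's plane, under 40 mm (blue) and 50 mm (orange) up (value of joint gate above 0.97 rad and velocity of joint gate between -0.05 and 0.05 rad/s and x of blue_mid in the frame of bin between -0.05 and 0.085 m and y of blue_mid in the frame of bin between -0.095 and 0.095 m and z of blue_mid in the frame of bin below 0.04 m and linear speed of blue_carabiner below 0.03 m/s and x of orange_mid in the frame of bin between -0.05 and 0.085 m and y of orange_mid in the frame of bin between -0.095 and 0.095 m and z of orange_mid in the frame of bin below 0.05 m); the robot touches nothing.
It fails at once if the gate is pressed by the robot with more than 8 N (contact force between any of the fingers, the arm and gate above 8 N).
It fails at once if the steel eyebolt is moved by more than 15 mm (distance of eyebolt_mid from where it was at the start of the episode above 0.015 m).
It fails at once if the brass gauge is moved by more than 15 mm (distance of gauge_mid from where it was at the start of the episode above 0.015 m).
It also fails if it takes over 70 s, if anything falls off the work surface, if the arm or the gripper's body presses on something with over 40 N, if the wrist force passes 120 N, or if a joint passes its speed limit or range.

## Working session

There is one attempt and no reset: what is moved stays moved. The work goes in short steps, Python scripts to look and compute and a shell command to move; the robot and the scene stay as the last step left them, time stands still between calls to the robot, and variables do not carry over. Pictures are saved under pics/ and viewed, and the job is handed in when it is done.

```bash
ls; mkdir -p pics; cat > h.py <<'E'
import numpy as np, cv2
from rig import monitor, optics
def ray(pic,uv):
    p=cv2.undistortPoints(np.array([[uv]],float),np.array(pic["intrinsics"],float),np.array(pic["distortion"],float))[0,0]
    d=np.array(pic["attitude"])@np.array([p[0],-p[1],-1.]); return np.array(pic["xyz"],float),d
def atz(pic,uv,z):
    o,d=ray(pic,uv); return o+d*(z-o[2])/d[2]
def proj(pic,P):
    P=np.atleast_2d(P); c=(P-np.array(pic["xyz"]))@np.array(pic["attitude"])
    c=c*np.array([1,-1,-1]); r,_=cv2.projectPoints(c.reshape(-1,1,3),np.zeros(3),np.zeros(3),np.array(pic["intrinsics"],float),np.array(pic["distortion"],float)); return r[:,0]
E
python3 - <<'E'
from h import *
s=monitor.observe(); 
for k,v in s.items(): print(k,np.round(v,3).tolist())
for n in("top","side"):
    p=optics.snapshot(n); cv2.imwrite(f"pics/{n}0.png",p["image"])
    print(n,np.round(p["xyz"],3),np.round(p["attitude"],3).tolist(),np.round(p["intrinsics"],1).tolist(),p["distortion"])
    for t in("bin","gate","gate_end","blue_mid","orange_mid","eyebolt_mid","gauge_mid"):
        for r in optics.masks_of(t,p)[:2]:
            l=r["location"]; print(n,t,round(r["conf"],2),np.round(l,1),int(r["pixels"].sum()),np.round(atz(p,l,0.007),3))
E
```

```text
pics
clock 0.0
qpos [1.16, 0.469, -0.049, 1.534, 0.024, 1.141, -0.082]
dq [0.0, 0.0, 0.001, 0.001, -0.001, 0.0, 0.001]
effort [-0.0, -50.797, -0.081, -23.615, -0.062, 0.038, 0.0]
position [0.251, -0.626, 0.222]
ee_rot [[-0.001, 0.373, -0.928], [0.002, -0.928, -0.373], [-1.0, -0.002, 0.0]]
contact_force [0.356, -0.169, -0.799]
torque [0.029, 0.037, -0.033]
opening 0.995
top [0.492 0.03  1.013] [[-0.025, 0.998, -0.057], [-0.999, -0.024, 0.022], [0.02, 0.058, 0.998]] [[550.1, 0.0, 312.9], [0.0, 550.1, 235.7], [0.0, 0.0, 1.0]] [-0.10193867  0.          0.          0.          0.        ]
top bin 0.87 [462.  260.7] 17117 [ 0.497 -0.267  0.007]
top gate 0.68 [374.7 305.6] 1162 [ 0.419 -0.101  0.007]
top gate 0.67 [108.4 273.1] 653 [0.49  0.386 0.007]
top gate_end 0.87 [375.7 305.8] 1110 [ 0.419 -0.103  0.007]
top blue_mid 0.88 [193.9 293.2] 944 [0.45  0.228 0.007]
top blue_mid 0.33 [376.7 304.6] 1058 [ 0.421 -0.105  0.007]
top orange_mid 0.96 [491.4 248. ] 715 [ 0.519 -0.323  0.007]
top eyebolt_mid 0.66 [108.9 273.3] 672 [0.49  0.385 0.007]
top gauge_mid 0.98 [218.6 203.8] 411 [0.613 0.18  0.007]
top gauge_mid 0.37 [491.1 250.5] 879 [ 0.514 -0.323  0.007]
side [0.225 0.678 0.9  ] [[-0.913, 0.297, -0.279], [-0.408, -0.691, 0.597], [-0.015, 0.659, 0.752]] [[588.9, 0.0, 324.9], [0.0, 588.9, 237.8], [0.0, 0.0, 1.0]] [0.0028393 0.        0.        0.        0.       ]
side bin 0.57 [385. 170.] 10840 [ 0.515 -0.269  0.007]
side gate 0.92 [393.1 226.6] 1942 [ 0.44  -0.114  0.007]
side gate 0.52 [252.8 439.5] 1013 [0.489 0.393 0.007]
side gate_end 0.73 [392.3 231.1] 1977 [ 0.437 -0.102  0.007]
side blue_mid 0.67 [318.8 349.4] 1116 [0.461 0.207 0.007]
side orange_mid 0.95 [396.4 157.1] 523 [ 0.506 -0.32   0.007]
side eyebolt_mid 0.92 [250.1 436.5] 1038 [0.495 0.391 0.007]
side gauge_mid 0.91 [249.2 307.5] 302 [0.614 0.178 0.007]
```

View pics/top0.png

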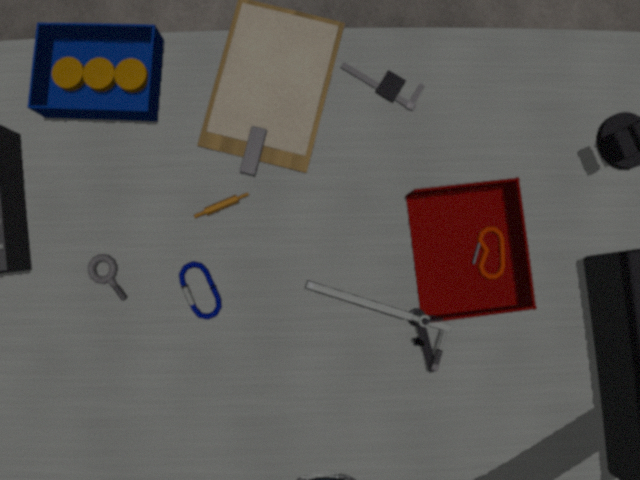

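View pics/side0.png

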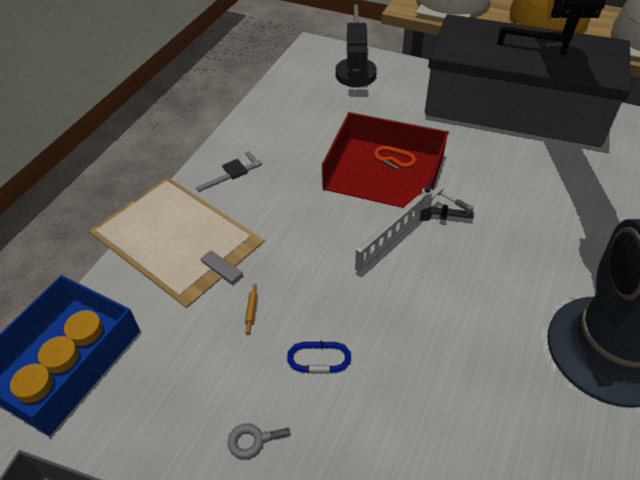

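The top view shows the blue carabiner at (200,290), the gate running from (307,286) to its hinge at (425,320), and the bin at (407-535,180-320). The eyebolt is at (108,275) and the gauge at (220,205). Next I'll zoom in for the bin corners and the carabiner axis.

```bash
python3 - <<'E'
import cv2
a=cv2.imread("pics/top0.png"); b=cv2.imread("pics/side0.png")
c=cv2.convertScaleAbs(cv2.resize(a[170:380,290:550],None,fx=3,fy=2.8571,interpolation=cv2.INTER_CUBIC),alpha=1.6); cv2.imwrite("pics/topz.png",c)
c=cv2.convertScaleAbs(cv2.resize(b[105:285,310:490],None,fx=3.3333,fy=3.3333,interpolation=cv2.INTER_CUBIC),alpha=1.6); cv2.imwrite("pics/sidez.png",c)
E
```

```text
(no output)
```

View pics/topz.png

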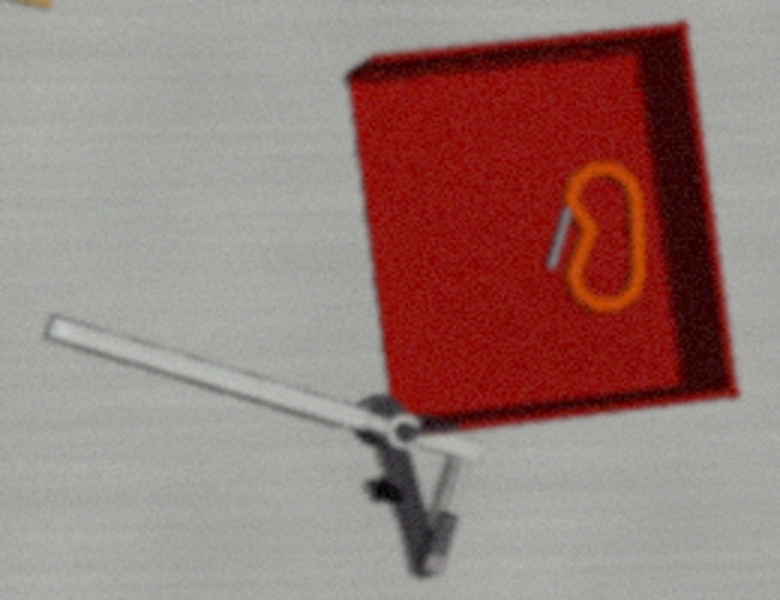

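View pics/sidez.png

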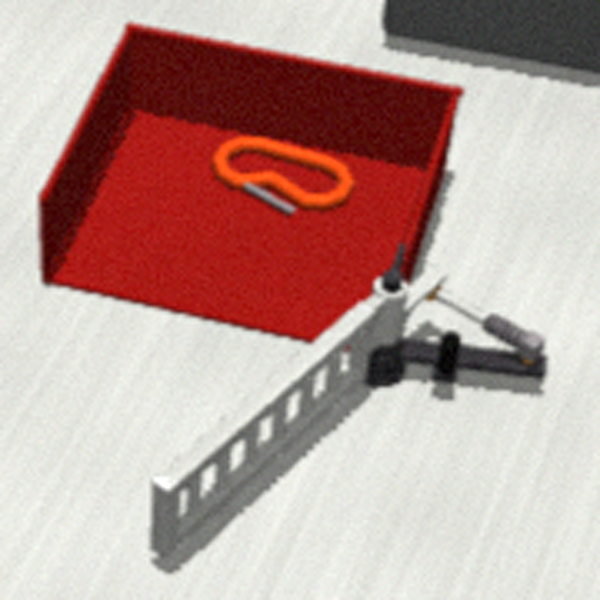

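```bash
cat >> h.py <<'E'
def tf(p,X): 
    c,s=np.cos(p[2]),np.sin(p[2]); X=np.atleast_2d(X); return np.c_[p[0]+c*X[:,0]-s*X[:,1],p[1]+s*X[:,0]+c*X[:,1],X[:,2]]
E
python3 - <<'E'
from h import *
from scipy.optimize import least_squares
pt=optics.snapshot("top");ps=optics.snapshot("side")
def gp(r,z,q=0): a=np.pi/2+1.15-q; return [-.103+r*np.cos(a),-.112+r*np.sin(a),z]
T=[([-.095,.115,.07],(373,57)),([-.095,.115,0],(350,75)),([.095,.115,.07],(686,23)),([.095,-.115,.07],(738,395)),(gp(0,.075),(402,430)),(gp(212e-3,.072),(47,328))]
S=[([-.095,.115,.07],(42,198)),([-.095,.115,0],(45,283)),([.095,.115,.07],(130,25)),([.095,-.115,.07],(461,90)),(gp(.212,.072),(165,480))]
XT=np.array([a for a,_ in T]);UT=np.array([(290+u/3,170+v/2.8571) for _,(u,v) in T])
XS=np.array([a for a,_ in S]);US=np.array([(310+u/3.3333,105+v/3.3333) for _,(u,v) in S])
f=lambda p:np.r_[(proj(pt,tf(p,XT))-UT).ravel(),(proj(ps,tf(p,XS))-US).ravel()]
r=least_squares(f,[.5,-.27,-1.6],loss="soft_l1");p=r.x
print("bin",p.round(4));print(f(p).reshape(-1,2).round(1))
b=p; print("hinge",tf(b,[[-.103,-.112,.066]])); print("end",tf(b,[gp(.206,.066)]).round(3)); print("place",tf(b,[[-.03,0,0]]))
np.save("bin.npy",b)
for n,pic in(("top",pt),("side",ps)):
    for t,z in(("blue_mid",.0055),("eyebolt_mid",.007),("gauge_mid",.007),("orange_mid",.008)):
        R=optics.masks_of(t,pic)
        if not R: continue
        m=R[0]["pixels"]; v,u=np.nonzero(m)
        P=np.array([atz(pic,(a,c),z)[:2] for a,c in zip(u,v)]).astype(np.float32)
        (c,sz,ang)=cv2.minAreaRect(P*1000); 
        C=np.cov(P.T);w,V=np.linalg.eigh(C);a=np.arctan2(V[1,1],V[0,1])
        print(n,t,round(R[0]["conf"],2),"rect c",np.round(c,1),np.round(sz,1),"mean",P.mean(0).round(3),"long axis deg",np.degrees(a).round(1),"rectang",round(ang,1))
E
```

```text
bin [ 0.5152 -0.2718 -1.4796]
[[-1.1  0.4]
 [-1.  -0.7]
 [-0.5  0.7]
 [-0.6  0.2]
 [ 1.6  1. ]
 [ 1.8 -0.2]
 [-0.2 -0. ]
 [-0.5 -1.5]
 [ 0.2 -0.8]
 [ 0.1 -1. ]
 [-0.5  0.3]]
hinge [[ 0.39425839 -0.17938852  0.066     ]]
end [[0.461 0.016 0.066]]
place [[ 0.5124381  -0.24189097  0.        ]]
top blue_mid 0.76 rect c [455.8 217.9] [110.8  60.1] mean [0.457 0.218] long axis deg -157.0 rectang 24.0
top eyebolt_mid 0.58 rect c [488.8 381.8] [90.1 51.1] mean [0.492 0.392] long axis deg -144.1 rectang 56.0
top gauge_mid 0.79 rect c [612.2 174.8] [ 16.8 106.8] mean [0.612 0.174] long axis deg 111.6 rectang 22.4
top orange_mid 0.77 rect c [ 510.9 -317.3] [59.3 98.7] mean [ 0.512 -0.321] long axis deg 179.8 rectang 87.5
side blue_mid 0.83 rect c [456.6 217.8] [108.1  58.3] mean [0.455 0.218] long axis deg -156.0 rectang 23.5
side eyebolt_mid 0.93 rect c [481.6 390.5] [96.  53.9] mean [0.491 0.392] long axis deg -144.6 rectang 23.7
side gauge_mid 0.74 rect c [612.6 177. ] [ 17.3 110.4] mean [0.611 0.181] long axis deg 111.9 rectang 21.7
side orange_mid 0.68 rect c [ 511.1 -316.7] [100.   62.5] mean [ 0.508 -0.319] long axis deg 177.9 rectang 0.5
```

```bash
python3 - <<'E'
from h import *
p=optics.snapshot("side")
print(proj(p,[[.252,-.626,.222],[.252,-.626,.4],[.307,-.496,.22]]))
p=optics.snapshot("top")
print(proj(p,[[.252,-.626,.222],[.252,-.626,.4],[.307,-.496,.22]]))
E
```

```text
[[559.81632037  27.55968503]
 [585.61946108 -56.27757439]
 [522.1033173   52.94482944]]
[[726.75367435 408.49843561]
 [818.92542813 437.79616731]
 [652.10343618 379.42265839]]
```

```bash
python3 -m jog '[{"jaw":0,"dx":-0.2},{"jaw":0,"dx":-0.4,"dy":-0.2,"dz":-0.2},{"jaw":0,"dx":-0.4,"dy":-0.4,"dz":-0.4},{"jaw":0,"dx":-0.4,"dy":-0.6,"dz":-0.6},{"jaw":0,"dx":-0.4,"dy":-0.8,"dz":-0.8},{"jaw":0,"dx":-0.4,"dy":-1,"dz":-1},{"jaw":0,"dx":-0.4,"dy":-1,"dz":-1},{"jaw":0,"dx":-0.4,"dy":-1,"dz":-1},{"jaw":0,"dx":-0.4,"dy":-1,"dz":-1},{"jaw":0,"dx":-0.4,"dy":-1,"dz":-1}]'
```

```text
invalid input
```

```bash
python3 -m jog '[{"jaw":0,"dx":-0.2,"dy":0,"dz":0,"rx":0,"ry":0,"rz":0},{"jaw":0,"dx":-0.4,"dy":-0.2,"dz":-0.2,"rx":0,"ry":0,"rz":0},{"jaw":0,"dx":-0.4,"dy":-0.4,"dz":-0.4,"rx":-0.024,"ry":0,"rz":0},{"jaw":0,"dx":-0.4,"dy":-0.6,"dz":-0.6,"rx":-0.024,"ry":0,"rz":0},{"jaw":0,"dx":-0.4,"dy":-0.8,"dz":-0.8,"rx":-0.024,"ry":0,"rz":0},{"jaw":0,"dx":-0.4,"dy":-1,"dz":-1,"rx":-0.024,"ry":0,"rz":0},{"jaw":0,"dx":-0.4,"dy":-1,"dz":-1,"rx":-0.024,"ry":0,"rz":0},{"jaw":0,"dx":-0.4,"dy":-1,"dz":-1,"rx":-0.024,"ry":0,"rz":0},{"jaw":0,"dx":-0.4,"dy":-1,"dz":-1,"rx":-0.024,"ry":0,"rz":0},{"jaw":0,"dx":-0.4,"dy":-1,"dz":-1,"rx":-0.024,"ry":0,"rz":0}]'
```

```text
clock: 2.65
position: [0.3065, -0.4971, 0.2624]
ee_rot: [[-0.0, 0.404, -0.915], [-0.0, -0.915, -0.404], [-1.0, -0.0, 0.0]]
contact_force: [-0.2, -0.0, -0.2]
opening: 1.002
```

```bash
for i in 1; do python3 -m jog '[{"jaw":0,"dx":0,"dy":-0.3,"dz":-0.3,"rx":0,"ry":0,"rz":0},{"jaw":0,"dx":0,"dy":-0.6,"dz":-0.6,"rx":0,"ry":0,"rz":0},{"jaw":0,"dx":0,"dy":-0.9,"dz":-0.9,"rx":0,"ry":0,"rz":0},{"jaw":0,"dx":0,"dy":-1,"dz":-1,"rx":0,"ry":0,"rz":0},{"jaw":0,"dx":0,"dy":-1,"dz":-1,"rx":0,"ry":0,"rz":0},{"jaw":0,"dx":0,"dy":-1,"dz":-1,"rx":0,"ry":0,"rz":0},{"jaw":0,"dx":0,"dy":-1,"dz":-1,"rx":0,"ry":0,"rz":0},{"jaw":0,"dx":0,"dy":-1,"dz":-1,"rx":0,"ry":0,"rz":0},{"jaw":0,"dx":0,"dy":-1,"dz":-1,"rx":0,"ry":0,"rz":0},{"jaw":0,"dx":0,"dy":-1,"dz":-1,"rx":0,"ry":0,"rz":0}]'; done
python3 -m jog '[{"jaw":0,"dx":0,"dy":-0.3,"dz":-0.3,"rx":0,"ry":0,"rz":0},{"jaw":0,"dx":0,"dy":-0.6,"dz":-0.6,"rx":0,"ry":0,"rz":0},{"jaw":0,"dx":0,"dy":-0.9,"dz":-0.9,"rx":0,"ry":0,"rz":0},{"jaw":0,"dx":0,"dy":-1,"dz":-1,"rx":0,"ry":0,"rz":0},{"jaw":0,"dx":0,"dy":-1,"dz":-1,"rx":0,"ry":0,"rz":0},{"jaw":0,"dx":0,"dy":-1,"dz":-1,"rx":0,"ry":0,"rz":0},{"jaw":0,"dx":0,"dy":-1,"dz":-1,"rx":0,"ry":0,"rz":0},{"jaw":0,"dx":0,"dy":-1,"dz":-1,"rx":0,"ry":0,"rz":0},{"jaw":0,"dx":0,"dy":-1,"dz":-1,"rx":0,"ry":0,"rz":0},{"jaw":0,"dx":0,"dy":-1,"dz":-1,"rx":0,"ry":0,"rz":0}]'
```

```text
clock: 3.9
position: [0.3578, -0.3644, 0.2625]
ee_rot: [[-0.0, 0.406, -0.914], [0.0, -0.914, -0.406], [-1.0, -0.0, 0.0]]
contact_force: [0.5, 0.2, 0.5]
opening: 1.005
clock: 5.15
position: [0.4087, -0.2325, 0.2626]
ee_rot: [[0.0, 0.406, -0.914], [-0.0, -0.914, -0.406], [-1.0, 0.0, -0.0]]
contact_force: [0.3, 0.1, 0.2]
opening: 1.001
```

```bash
python3 -m jog '[{"jaw":0,"dx":0,"dy":-0.3,"dz":-0.3,"rx":0,"ry":0,"rz":0},{"jaw":0,"dx":0,"dy":-0.6,"dz":-0.6,"rx":0,"ry":0,"rz":0},{"jaw":0,"dx":0,"dy":-0.9,"dz":-0.9,"rx":0,"ry":0,"rz":0},{"jaw":0,"dx":0,"dy":-1,"dz":-1,"rx":0,"ry":0,"rz":0},{"jaw":0,"dx":0,"dy":-1,"dz":-1,"rx":0,"ry":0,"rz":0},{"jaw":0,"dx":0,"dy":-1,"dz":-1,"rx":0,"ry":0,"rz":0},{"jaw":0,"dx":0,"dy":-1,"dz":-1,"rx":0,"ry":0,"rz":0},{"jaw":0,"dx":0,"dy":-1,"dz":-1,"rx":0,"ry":0,"rz":0},{"jaw":0,"dx":0,"dy":-1,"dz":-1,"rx":0,"ry":0,"rz":0},{"jaw":0,"dx":0,"dy":-1,"dz":-1,"rx":0,"ry":0,"rz":0}]'
```

```text
clock: 6.4
position: [0.4595, -0.1005, 0.2626]
ee_rot: [[0.0, 0.406, -0.914], [-0.0, -0.914, -0.406], [-1.0, 0.0, -0.0]]
contact_force: [-0.2, -0.1, -1.0]
opening: 1.0
```

```bash
python3 -m jog '[{"jaw":0,"dx":0,"dy":-0.3,"dz":-0.12,"rx":0,"ry":0,"rz":0},{"jaw":0,"dx":0,"dy":-0.6,"dz":-0.24,"rx":0,"ry":0,"rz":0},{"jaw":0,"dx":0,"dy":-0.975,"dz":-0.42,"rx":0,"ry":0,"rz":0},{"jaw":0,"dx":0,"dy":-0.975,"dz":-0.42,"rx":0,"ry":0,"rz":0},{"jaw":0,"dx":0,"dy":-0.975,"dz":-0.42,"rx":0,"ry":0,"rz":0},{"jaw":0,"dx":0,"dy":-0.975,"dz":-0.42,"rx":0,"ry":0,"rz":0},{"jaw":0,"dx":0,"dy":-0.975,"dz":-0.42,"rx":0,"ry":0,"rz":0},{"jaw":0,"dx":0,"dy":-0.975,"dz":-0.42,"rx":0,"ry":0,"rz":0},{"jaw":0,"dx":0,"dy":-0.975,"dz":-0.42,"rx":0,"ry":0,"rz":0},{"jaw":0,"dx":0,"dy":-0.975,"dz":-0.42,"rx":0,"ry":0,"rz":0}]'
python3 -m jog '[{"jaw":0,"dx":0,"dy":-0.3,"dz":-0.12,"rx":0,"ry":0,"rz":0},{"jaw":0,"dx":0,"dy":-0.6,"dz":-0.24,"rx":0,"ry":0,"rz":0},{"jaw":0,"dx":0.3,"dy":-0.975,"dz":-0.42,"rx":0,"ry":0,"rz":0},{"jaw":0,"dx":0.6,"dy":-0.975,"dz":-0.42,"rx":0,"ry":0,"rz":0},{"jaw":0,"dx":1,"dy":-0.975,"dz":-0.42,"rx":0,"ry":0,"rz":0},{"jaw":0,"dx":1,"dy":-0.975,"dz":-0.42,"rx":0,"ry":0,"rz":0},{"jaw":0,"dx":1,"dy":-0.975,"dz":-0.42,"rx":0,"ry":0,"rz":0},{"jaw":0,"dx":1,"dy":-0.975,"dz":-0.42,"rx":0,"ry":0,"rz":0},{"jaw":0,"dx":1,"dy":-0.975,"dz":-0.42,"rx":0,"ry":0,"rz":0},{"jaw":0,"dx":1,"dy":-0.975,"dz":-0.42,"rx":0,"ry":0,"rz":0}]'
```

```text
clock: 7.65
position: [0.4584, 0.0057, 0.2625]
ee_rot: [[0.0, 0.406, -0.914], [-0.0, -0.914, -0.406], [-1.0, 0.0, 0.0]]
contact_force: [0.7, -0.5, 0.4]
opening: 0.997
clock: 8.9
position: [0.4575, 0.1119, 0.1632]
ee_rot: [[0.001, 0.406, -0.914], [-0.0, -0.914, -0.406], [-1.0, 0.001, -0.001]]
contact_force: [-0.2, 0.4, -0.4]
opening: 1.001
```

```bash
python3 -m jog '[{"jaw":0,"dx":0,"dy":-0.3,"dz":-0.12,"rx":0,"ry":0,"rz":0},{"jaw":0,"dx":0,"dy":-0.6,"dz":-0.24,"rx":0,"ry":0,"rz":0},{"jaw":0,"dx":0.3,"dy":-0.975,"dz":-0.42,"rx":0,"ry":0,"rz":0},{"jaw":0,"dx":0.6,"dy":-0.975,"dz":-0.42,"rx":0,"ry":0,"rz":0},{"jaw":0,"dx":1,"dy":-0.975,"dz":-0.42,"rx":0,"ry":0,"rz":0},{"jaw":0,"dx":1,"dy":-0.975,"dz":-0.42,"rx":0,"ry":0,"rz":0},{"jaw":0,"dx":1,"dy":-0.975,"dz":-0.42,"rx":0,"ry":0,"rz":0},{"jaw":0,"dx":1,"dy":-0.975,"dz":-0.42,"rx":0,"ry":0,"rz":0},{"jaw":0,"dx":1,"dy":-0.975,"dz":-0.42,"rx":0,"ry":0,"rz":0},{"jaw":0,"dx":1,"dy":-0.975,"dz":-0.42,"rx":0,"ry":0,"rz":0}]'; python3 - <<'E'
from h import *
p=optics.snapshot("side"); cv2.imwrite("pics/s1.png",p["image"][200:480,160:520])
E
```

```text
clock: 10.15
position: [0.4564, 0.2181, 0.0632]
ee_rot: [[0.001, 0.406, -0.914], [0.0, -0.914, -0.406], [-1.0, 0.0, -0.001]]
contact_force: [0.8, -0.3, 0.7]
opening: 0.999
```

View pics/s1.png

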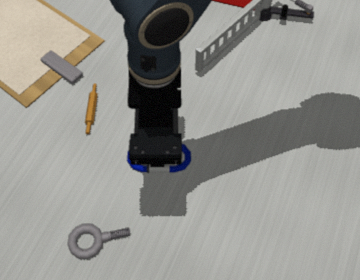

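The gripper is centred over the carabiner, which shows on both sides of the fingers at crop (130,157) and (188,157). Now I'll go down and grip.

```bash
python3 -m jog '[{"jaw":0,"dx":0.2,"dy":0,"dz":0,"rx":0,"ry":0,"rz":0},{"jaw":0,"dx":0.4,"dy":0,"dz":0,"rx":0,"ry":0,"rz":0},{"jaw":0,"dx":0.52,"dy":0,"dz":0,"rx":0,"ry":0,"rz":0},{"jaw":0,"dx":0.59,"dy":0,"dz":0,"rx":0,"ry":0,"rz":0},{"jaw":0,"dx":0.59,"dy":0,"dz":0,"rx":0,"ry":0,"rz":0},{"jaw":120,"dx":0.59,"dy":0,"dz":0,"rx":0,"ry":0,"rz":0},{"jaw":120,"dx":0.59,"dy":0,"dz":0,"rx":0,"ry":0,"rz":0},{"jaw":120,"dx":0.59,"dy":0,"dz":0,"rx":0,"ry":0,"rz":0},{"jaw":120,"dx":0.59,"dy":0,"dz":0,"rx":0,"ry":0,"rz":0},{"jaw":120,"dx":0.59,"dy":0,"dz":0,"rx":0,"ry":0,"rz":0}]'
```

```text
clock: 11.45
position: [0.4562, 0.2181, 0.0037]
ee_rot: [[0.0, 0.406, -0.914], [-0.0, -0.914, -0.406], [-1.0, 0.0, -0.0]]
contact_force: [0.0, -0.2, 2.1]
opening: 0.653
```

```bash
python3 -m jog '[{"jaw":120,"dx":-0.15,"dy":0,"dz":0,"rx":0,"ry":0,"rz":0},{"jaw":120,"dx":-0.45,"dy":0,"dz":0,"rx":0,"ry":0,"rz":0},{"jaw":120,"dx":-0.75,"dy":0.2,"dz":0.05,"rx":0,"ry":0,"rz":0},{"jaw":120,"dx":-1,"dy":0.5,"dz":0.12,"rx":0,"ry":0,"rz":0},{"jaw":120,"dx":-1,"dy":0.9,"dz":0.23,"rx":0,"ry":0,"rz":0},{"jaw":120,"dx":-1,"dy":0.9,"dz":0.23,"rx":0,"ry":0,"rz":0},{"jaw":120,"dx":-1,"dy":0.9,"dz":0.23,"rx":0,"ry":0,"rz":0},{"jaw":120,"dx":-1,"dy":0.9,"dz":0.23,"rx":0,"ry":0,"rz":0},{"jaw":120,"dx":-1,"dy":0.9,"dz":0.23,"rx":0,"ry":0,"rz":0},{"jaw":120,"dx":-1,"dy":0.9,"dz":0.23,"rx":0,"ry":0,"rz":0}]'
python3 -m jog '[{"jaw":120,"dx":-0.4,"dy":0,"dz":0,"rx":0,"ry":0,"rz":0},{"jaw":120,"dx":-0.4,"dy":0.3,"dz":0.07,"rx":0,"ry":0,"rz":0},{"jaw":120,"dx":-0.4,"dy":0.6,"dz":0.15,"rx":0,"ry":0,"rz":0},{"jaw":120,"dx":-0.4,"dy":0.9,"dz":0.233,"rx":0,"ry":0,"rz":0},{"jaw":120,"dx":-0.4,"dy":0.9,"dz":0.233,"rx":0,"ry":0,"rz":0},{"jaw":120,"dx":-0.4,"dy":0.9,"dz":0.233,"rx":0,"ry":0,"rz":0},{"jaw":120,"dx":-0.4,"dy":0.9,"dz":0.233,"rx":0,"ry":0,"rz":0},{"jaw":120,"dx":-0.4,"dy":0.9,"dz":0.233,"rx":0,"ry":0,"rz":0},{"jaw":120,"dx":-0.4,"dy":0.9,"dz":0.233,"rx":0,"ry":0,"rz":0},{"jaw":120,"dx":-0.4,"dy":0.9,"dz":0.233,"rx":0,"ry":0,"rz":0}]'
```

```text
clock: 12.7
position: [0.4714, 0.1271, 0.1035]
ee_rot: [[-0.0, 0.407, -0.914], [0.0, -0.914, -0.407], [-1.0, -0.0, 0.0]]
contact_force: [-0.2, -0.4, -1.2]
opening: 0.652
clock: 13.95
position: [0.4867, 0.0349, 0.1435]
ee_rot: [[0.0, 0.406, -0.914], [-0.0, -0.914, -0.406], [-1.0, 0.0, -0.0]]
contact_force: [0.8, -0.4, -0.9]
opening: 0.652
```

```bash
python3 -m jog '[{"jaw":120,"dx":0,"dy":0.2,"dz":0.05,"rx":0,"ry":0,"rz":0},{"jaw":120,"dx":0,"dy":0.5,"dz":0.1,"rx":0,"ry":0,"rz":0},{"jaw":120,"dx":0,"dy":0.9,"dz":0.233,"rx":0,"ry":0,"rz":0},{"jaw":120,"dx":0,"dy":0.9,"dz":0.233,"rx":0,"ry":0,"rz":0},{"jaw":120,"dx":0,"dy":0.9,"dz":0.233,"rx":0,"ry":0,"rz":0},{"jaw":120,"dx":0,"dy":0.9,"dz":0.233,"rx":0,"ry":0,"rz":0},{"jaw":120,"dx":0,"dy":0.9,"dz":0.233,"rx":0,"ry":0,"rz":0},{"jaw":120,"dx":0,"dy":0.9,"dz":0.233,"rx":0,"ry":0,"rz":0},{"jaw":120,"dx":0,"dy":0.9,"dz":0.233,"rx":0,"ry":0,"rz":0},{"jaw":120,"dx":0,"dy":0.9,"dz":0.233,"rx":0,"ry":0,"rz":0}]'
python3 -m jog '[{"jaw":120,"dx":0,"dy":0.3,"dz":0.07,"rx":0,"ry":0,"rz":0},{"jaw":120,"dx":0,"dy":0.6,"dz":0.15,"rx":0,"ry":0,"rz":0},{"jaw":120,"dx":0,"dy":0.9,"dz":0.233,"rx":0,"ry":0,"rz":0},{"jaw":120,"dx":0,"dy":0.9,"dz":0.233,"rx":0,"ry":0,"rz":0},{"jaw":120,"dx":0,"dy":0.9,"dz":0.233,"rx":0,"ry":0,"rz":0},{"jaw":120,"dx":0,"dy":0.9,"dz":0.233,"rx":0,"ry":0,"rz":0},{"jaw":120,"dx":0,"dy":0.9,"dz":0.233,"rx":0,"ry":0,"rz":0},{"jaw":120,"dx":0,"dy":0.9,"dz":0.233,"rx":0,"ry":0,"rz":0},{"jaw":120,"dx":0,"dy":0.9,"dz":0.233,"rx":0,"ry":0,"rz":0},{"jaw":120,"dx":0,"dy":0.9,"dz":0.233,"rx":0,"ry":0,"rz":0}]'
python3 -m jog '[{"jaw":120,"dx":0,"dy":0.3,"dz":0.07,"rx":0.07,"ry":0,"rz":0},{"jaw":120,"dx":0,"dy":0.6,"dz":0.15,"rx":0.15,"ry":0,"rz":0},{"jaw":120,"dx":0,"dy":0.9,"dz":0.233,"rx":0.219,"ry":0,"rz":0},{"jaw":120,"dx":0,"dy":0.9,"dz":0.233,"rx":0.219,"ry":0,"rz":0},{"jaw":120,"dx":0,"dy":0.9,"dz":0.233,"rx":0.219,"ry":0,"rz":0},{"jaw":120,"dx":0.1,"dy":0.9,"dz":0.233,"rx":0.219,"ry":0,"rz":0},{"jaw":120,"dx":0.2,"dy":0.9,"dz":0.233,"rx":0.219,"ry":0,"rz":0},{"jaw":120,"dx":0.3,"dy":0.9,"dz":0.233,"rx":0.219,"ry":0,"rz":0},{"jaw":120,"dx":0.3,"dy":0.9,"dz":0.233,"rx":0.219,"ry":0,"rz":0},{"jaw":120,"dx":0.3,"dy":0.9,"dz":0.233,"rx":0.219,"ry":0,"rz":0}]'
python3 - <<'E'
from h import *
p=optics.snapshot("side"); a=p["image"][60:300,240:560]
p=optics.snapshot("top"); b=p["image"][140:380,280:600]; cv2.imwrite("pics/s2.png",cv2.resize(np.vstack([a,b]),None,fx=1.2,fy=1.2))
E
```

```text
clock: 15.2
position: [0.502, -0.0569, 0.1435]
ee_rot: [[0.0, 0.406, -0.914], [-0.0, -0.914, -0.406], [-1.0, 0.0, 0.0]]
contact_force: [-0.5, 0.1, -1.0]
opening: 0.656
clock: 16.45
position: [0.5172, -0.1486, 0.1436]
ee_rot: [[0.0, 0.406, -0.914], [-0.0, -0.914, -0.406], [-1.0, 0.0, -0.0]]
contact_force: [-0.0, 0.2, -1.1]
opening: 0.656
clock: 17.7
position: [0.5326, -0.2403, 0.1136]
ee_rot: [[0.0, 0.089, -0.996], [-0.0, -0.996, -0.089], [-1.0, 0.0, -0.0]]
contact_force: [0.2, 0.2, -1.5]
opening: 0.656
```

View pics/s2.png

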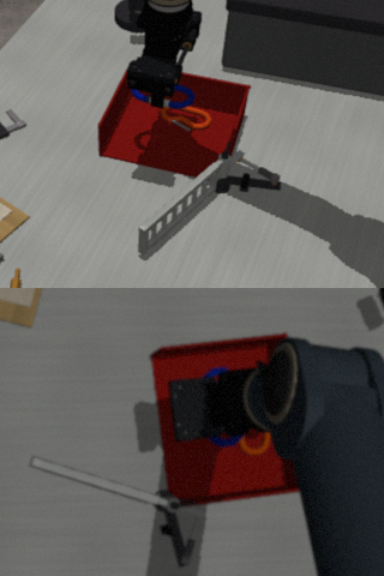

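The held blue carabiner is over the front half of the bin, and the gate is still open. Next I lower and release it, opening the jaws only a little so they don't touch the orange one.

```bash
python3 -m jog '[{"jaw":120,"dx":0.3,"dy":0,"dz":0,"rx":0,"ry":0,"rz":0},{"jaw":120,"dx":0.6,"dy":0,"dz":0,"rx":0,"ry":0,"rz":0},{"jaw":120,"dx":0.85,"dy":0,"dz":0,"rx":0,"ry":0,"rz":0},{"jaw":120,"dx":1,"dy":0,"dz":0,"rx":0,"ry":0,"rz":0},{"jaw":120,"dx":1,"dy":0,"dz":0,"rx":0,"ry":0,"rz":0},{"jaw":66,"dx":1,"dy":0,"dz":0,"rx":0,"ry":0,"rz":0},{"jaw":66,"dx":1,"dy":0,"dz":0,"rx":0,"ry":0,"rz":0},{"jaw":66,"dx":1,"dy":0,"dz":0,"rx":0,"ry":0,"rz":0},{"jaw":66,"dx":1,"dy":0,"dz":0,"rx":0,"ry":0,"rz":0},{"jaw":66,"dx":1,"dy":0,"dz":0,"rx":0,"ry":0,"rz":0}]'
```

```text
clock: 19.05
position: [0.5325, -0.2404, 0.0137]
ee_rot: [[0.0, 0.089, -0.996], [-0.0, -0.996, -0.089], [-1.0, 0.0, -0.0]]
contact_force: [-0.7, 1.2, 0.4]
opening: 0.739
```

```bash
python3 -m jog '[{"jaw":66,"dx":-0.3,"dy":0,"dz":0,"rx":0,"ry":0,"rz":0},{"jaw":66,"dx":-0.7,"dy":0,"dz":0,"rx":0,"ry":0,"rz":0},{"jaw":150,"dx":-1,"dy":0,"dz":0,"rx":-0.12,"ry":0,"rz":0},{"jaw":255,"dx":-1,"dy":-0.3,"dz":0,"rx":-0.24,"ry":0,"rz":0},{"jaw":255,"dx":-1,"dy":-0.6,"dz":0.1,"rx":-0.36,"ry":0,"rz":0},{"jaw":255,"dx":-1,"dy":-1,"dz":0.2,"rx":-0.48,"ry":0,"rz":0},{"jaw":255,"dx":-1,"dy":-1,"dz":0.3,"rx":-0.6,"ry":0,"rz":0},{"jaw":255,"dx":-1,"dy":-1,"dz":0.3,"rx":-0.72,"ry":0,"rz":0},{"jaw":255,"dx":-1,"dy":-1,"dz":0.3,"rx":-0.84,"ry":0,"rz":0},{"jaw":255,"dx":-1,"dy":-1,"dz":0.3,"rx":-0.96,"ry":0,"rz":0}]'
cat >> h.py <<'E'
def show(T,ydeg):
    "shares to reach TCP T with tool y at world angle ydeg, tool down"
    s=monitor.observe(); R=np.array(s["ee_rot"]); d=R.T@(np.array(T)-np.array(s["position"]))
    a=np.degrees(np.arctan2(R[1,1],R[0,1])); r=(a-ydeg+180)%360-180
    print("shares",(d*10).round(3),"rx",round(np.radians(r)/1.5,3),"pos",np.round(s["position"],4),"ydeg",a.round(1),"F",np.round(s["contact_force"],2),"j7",round(s["qpos"][6],2),"t",s["clock"])
def gpose(q,g,r=.193,z=.035):
    b=np.load("bin.npy"); H=tf(b,[[-.103,-.112,0]])[0][:2]; a=b[2]+np.pi/2+1.15-q
    u=np.array([np.cos(a),np.sin(a)]); n=np.array([-u[1],u[0]])
    return np.r_[H+r*u+(.0155+g)*n,z], np.degrees(a)
E
python3 - <<'E'
from h import *
p=optics.snapshot("side"); cv2.imwrite("pics/s3.png",cv2.resize(p["image"][80:280,290:510],None,fx=2.5,fy=2.5))
for r in optics.masks_of("blue_mid",p)[:2]: print(r["conf"],r["location"],atz(p,r["location"],.0085),r["pixels"].sum())
P,y=gpose(0,.01); print(P,y); show(np.r_[P[:2],.1137],y)
E
```

```text
clock: 20.3
position: [0.4935, -0.1435, 0.1136]
ee_rot: [[0.0, 0.999, -0.036], [-0.0, -0.036, -0.999], [-1.0, 0.0, 0.0]]
contact_force: [1.2, -0.2, -1.3]
opening: 0.012
0.74 [370.8, 180.4] [ 0.53098147 -0.22299803  0.0085    ] 508
0.53 [389.5, 228.1] [ 0.44507672 -0.1060891   0.0085    ] 1843
[0.43260738 0.01147427 0.035     ] 71.11257602397428
shares [-0.002 -0.673 -1.523] rx -0.855 pos [ 0.4935 -0.1436  0.1134] ydeg -2.4 F [-0.1  -0.54  0.1 ] j7 -0.22 t 20.4
```

View pics/s3.png

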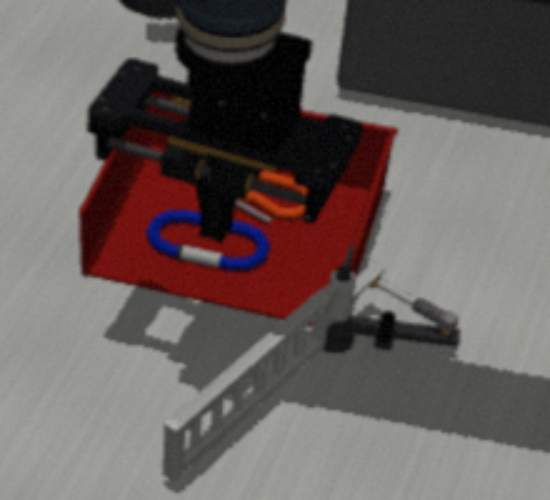

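The blue carabiner lies flat in the front half of the bin, sleeve towards the front, at about (205,240) in the crop. The gate is still open. Now I'll move behind the gate.

```bash
python3 -m jog '[{"jaw":255,"dx":0,"dy":0,"dz":-0.3,"rx":-0.1,"ry":0,"rz":0},{"jaw":255,"dx":0,"dy":-0.1,"dz":-0.6,"rx":-0.22,"ry":0,"rz":0},{"jaw":255,"dx":0,"dy":-0.2,"dz":-0.8,"rx":-0.34,"ry":0,"rz":0},{"jaw":255,"dx":0,"dy":-0.3,"dz":-1,"rx":-0.46,"ry":0,"rz":0},{"jaw":255,"dx":0,"dy":-0.4,"dz":-1,"rx":-0.58,"ry":0,"rz":0},{"jaw":255,"dx":0,"dy":-0.4,"dz":-1,"rx":-0.7,"ry":0,"rz":0},{"jaw":255,"dx":0,"dy":-0.4,"dz":-1,"rx":-0.8,"ry":0,"rz":0},{"jaw":255,"dx":0,"dy":-0.4,"dz":-1,"rx":-0.855,"ry":0,"rz":0},{"jaw":255,"dx":0,"dy":-0.4,"dz":-1,"rx":-0.855,"ry":0,"rz":0},{"jaw":255,"dx":0,"dy":-0.4,"dz":-1,"rx":-0.855,"ry":0,"rz":0}]'
python3 - <<'E'
from h import *
P,y=gpose(0,.012); print(P,y); show(P,y)
E
```

```text
clock: 21.65
position: [0.4578, -0.0419, 0.1135]
ee_rot: [[-0.0, 0.326, 0.945], [-0.0, 0.945, -0.326], [-1.0, -0.0, 0.0]]
contact_force: [0.2, 0.8, 0.0]
opening: 0.005
[0.43071507 0.01212169 0.035     ] 71.11257602397428
shares [ 0.785  0.423 -0.432] rx -0.002 pos [ 0.4578 -0.0419  0.1135] ydeg 71.0 F [0.2  0.83 0.04] j7 0.67 t 21.65
```

```bash
python3 -m jog '[{"jaw":255,"dx":0,"dy":0.21,"dz":-0.21,"rx":0,"ry":0,"rz":0},{"jaw":255,"dx":0,"dy":0.42,"dz":-0.43,"rx":0,"ry":0,"rz":0},{"jaw":255,"dx":0,"dy":0.42,"dz":-0.43,"rx":0,"ry":0,"rz":0},{"jaw":255,"dx":0.15,"dy":0.42,"dz":-0.43,"rx":0,"ry":0,"rz":0},{"jaw":255,"dx":0.3,"dy":0.42,"dz":-0.43,"rx":0,"ry":0,"rz":0},{"jaw":255,"dx":0.45,"dy":0.42,"dz":-0.43,"rx":0,"ry":0,"rz":0},{"jaw":255,"dx":0.6,"dy":0.42,"dz":-0.43,"rx":0,"ry":0,"rz":0},{"jaw":255,"dx":0.78,"dy":0.42,"dz":-0.43,"rx":0,"ry":0,"rz":0},{"jaw":255,"dx":0.78,"dy":0.42,"dz":-0.43,"rx":0,"ry":0,"rz":0},{"jaw":255,"dx":0.78,"dy":0.42,"dz":-0.43,"rx":0,"ry":0,"rz":0}]'
python3 - <<'E'
from h import *
p=optics.snapshot("side"); a=cv2.resize(p["image"][130:280,310:510],None,fx=2.5,fy=2.5)
p=optics.snapshot("top"); b=cv2.resize(p["image"][230:380,260:460],None,fx=1.5,fy=1.5); 
cv2.imwrite("pics/s4.png",a); cv2.imwrite("pics/t4.png",b)
for q in(0,.08,.15,.2,.3):
    P,y=gpose(q,0); show(P,y)
E
```

```text
clock: 22.9
position: [0.4309, 0.0121, 0.0356]
ee_rot: [[0.0, 0.324, 0.946], [0.0, 0.946, -0.324], [-1.0, 0.0, 0.0]]
contact_force: [-0.1, 0.2, 0.6]
opening: 0.003
shares [0.01  0.001 0.115] rx -0.0 pos [0.4312 0.0119 0.036 ] ydeg 71.1 F [-0.03  0.36  0.19] j7 0.4 t 23.0
shares [0.01  0.007 0.269] rx 0.053 pos [0.4312 0.0119 0.036 ] ydeg 71.1 F [-0.03  0.36  0.19] j7 0.4 t 23.0
shares [0.01  0.002 0.405] rx 0.1 pos [0.4312 0.0119 0.036 ] ydeg 71.1 F [-0.03  0.36  0.19] j7 0.4 t 23.0
shares [ 0.011 -0.007  0.501] rx 0.133 pos [0.4312 0.0119 0.036 ] ydeg 71.1 F [-0.03  0.36  0.19] j7 0.4 t 23.0
shares [ 0.011 -0.04   0.692] rx 0.2 pos [0.4312 0.0119 0.036 ] ydeg 71.1 F [-0.03  0.36  0.19] j7 0.4 t 23.0
```

View pics/s4.png

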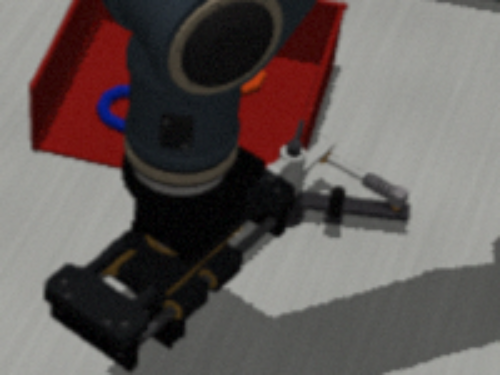

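View pics/t4.png

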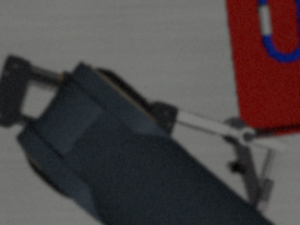

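```bash
python3 -m jog '[{"jaw":255,"dx":0,"dy":0,"dz":0.03,"rx":0,"ry":0,"rz":0},{"jaw":255,"dx":0,"dy":0,"dz":0.06,"rx":0,"ry":0,"rz":0},{"jaw":255,"dx":0,"dy":0,"dz":0.08,"rx":0,"ry":0,"rz":0},{"jaw":255,"dx":0,"dy":0,"dz":0.1,"rx":0,"ry":0,"rz":0},{"jaw":255,"dx":0,"dy":0,"dz":0.115,"rx":0,"ry":0,"rz":0},{"jaw":255,"dx":0,"dy":0,"dz":0.13,"rx":0,"ry":0,"rz":0},{"jaw":255,"dx":0,"dy":0,"dz":0.145,"rx":0,"ry":0,"rz":0},{"jaw":255,"dx":0,"dy":0,"dz":0.16,"rx":0.005,"ry":0,"rz":0},{"jaw":255,"dx":0,"dy":0,"dz":0.175,"rx":0.01,"ry":0,"rz":0},{"jaw":255,"dx":0,"dy":0,"dz":0.19,"rx":0.015,"ry":0,"rz":0}]'
python3 - <<'E'
from h import *
for q in(.04,.1,.15,.2,.3):
    P,y=gpose(q,0); show(P,y)
E
```

```text
clock: 24.25
position: [0.4487, 0.0059, 0.0355]
ee_rot: [[-0.0, 0.345, 0.938], [0.001, 0.938, -0.345], [-1.0, 0.001, -0.0]]
contact_force: [-2.8, 3.5, -1.2]
opening: 0.007
shares [0.005 0.006 0.007] rx 0.011 pos [0.4487 0.0059 0.0355] ydeg 69.8 F [-2.78  3.53 -1.23] j7 0.41 t 24.25
shares [0.005 0.01  0.123] rx 0.051 pos [0.4487 0.0059 0.0355] ydeg 69.8 F [-2.78  3.53 -1.23] j7 0.41 t 24.25
shares [0.005 0.007 0.22 ] rx 0.085 pos [0.4487 0.0059 0.0355] ydeg 69.8 F [-2.78  3.53 -1.23] j7 0.41 t 24.25
shares [0.005 0.001 0.317] rx 0.118 pos [0.4487 0.0059 0.0355] ydeg 69.8 F [-2.78  3.53 -1.23] j7 0.41 t 24.25
shares [ 0.004 -0.028  0.508] rx 0.185 pos [0.4487 0.0059 0.0355] ydeg 69.8 F [-2.78  3.53 -1.23] j7 0.41 t 24.25
```

```bash
python3 -m jog '[{"jaw":255,"dx":0,"dy":0.005,"dz":0.015,"rx":0.006,"ry":0,"rz":0},{"jaw":255,"dx":0,"dy":0.01,"dz":0.035,"rx":0.013,"ry":0,"rz":0},{"jaw":255,"dx":0,"dy":0.01,"dz":0.06,"rx":0.023,"ry":0,"rz":0},{"jaw":255,"dx":0,"dy":0.01,"dz":0.085,"rx":0.033,"ry":0,"rz":0},{"jaw":255,"dx":0,"dy":0.01,"dz":0.11,"rx":0.043,"ry":0,"rz":0},{"jaw":255,"dx":0,"dy":0.01,"dz":0.135,"rx":0.053,"ry":0,"rz":0},{"jaw":255,"dx":0,"dy":0.01,"dz":0.16,"rx":0.063,"ry":0,"rz":0},{"jaw":255,"dx":0,"dy":0.01,"dz":0.185,"rx":0.072,"ry":0,"rz":0},{"jaw":255,"dx":0,"dy":0.008,"dz":0.205,"rx":0.08,"ry":0,"rz":0},{"jaw":255,"dx":0,"dy":0.007,"dz":0.22,"rx":0.085,"ry":0,"rz":0}]'
python3 - <<'E'
from h import *
p=optics.snapshot("side"); a=cv2.resize(p["image"][130:280,310:510],None,fx=2.5,fy=2.5); cv2.imwrite("pics/s5.png",a)
for q in(.15,.2,.25,.3,.35,.4):
    P,y=gpose(q,0); show(P,y)
E
```

```text
clock: 25.5
position: [0.4696, -0.0013, 0.0355]
ee_rot: [[-0.0, 0.462, 0.887], [0.0, 0.887, -0.462], [-1.0, -0.0, -0.0]]
contact_force: [-3.6, 1.9, -1.2]
opening: 0.007
shares [ 0.005  0.003 -0.003] rx -0.001 pos [ 0.4697 -0.0014  0.0355] ydeg 62.5 F [-4.32  0.93 -2.84] j7 0.33 t 25.55
shares [0.005 0.008 0.093] rx 0.033 pos [ 0.4697 -0.0014  0.0355] ydeg 62.5 F [-4.32  0.93 -2.84] j7 0.33 t 25.55
shares [0.005 0.009 0.19 ] rx 0.066 pos [ 0.4697 -0.0014  0.0355] ydeg 62.5 F [-4.32  0.93 -2.84] j7 0.33 t 25.55
shares [0.005 0.005 0.287] rx 0.099 pos [ 0.4697 -0.0014  0.0355] ydeg 62.5 F [-4.32  0.93 -2.84] j7 0.33 t 25.55
shares [ 0.005 -0.004  0.383] rx 0.133 pos [ 0.4697 -0.0014  0.0355] ydeg 62.5 F [-4.32  0.93 -2.84] j7 0.33 t 25.55
shares [ 0.005 -0.018  0.479] rx 0.166 pos [ 0.4697 -0.0014  0.0355] ydeg 62.5 F [-4.32  0.93 -2.84] j7 0.33 t 25.55
```

View pics/s5.png

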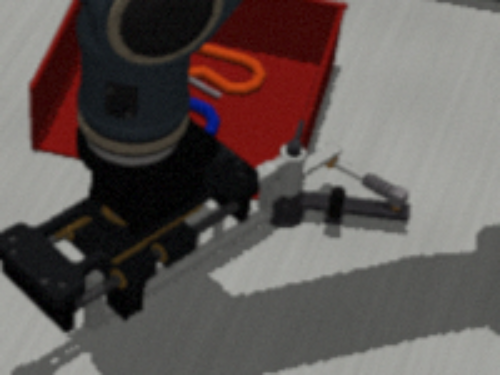

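```bash
python3 -m jog '[{"jaw":255,"dx":0,"dy":0.002,"dz":0.025,"rx":0.009,"ry":0,"rz":0},{"jaw":255,"dx":0,"dy":0.005,"dz":0.06,"rx":0.021,"ry":0,"rz":0},{"jaw":255,"dx":0,"dy":0.008,"dz":0.1,"rx":0.035,"ry":0,"rz":0},{"jaw":255,"dx":0,"dy":0.009,"dz":0.14,"rx":0.049,"ry":0,"rz":0},{"jaw":255,"dx":0,"dy":0.009,"dz":0.18,"rx":0.063,"ry":0,"rz":0},{"jaw":255,"dx":0,"dy":0.008,"dz":0.22,"rx":0.076,"ry":0,"rz":0},{"jaw":255,"dx":0,"dy":0.006,"dz":0.26,"rx":0.09,"ry":0,"rz":0},{"jaw":255,"dx":0,"dy":0.004,"dz":0.295,"rx":0.102,"ry":0,"rz":0},{"jaw":255,"dx":0,"dy":0.001,"dz":0.325,"rx":0.113,"ry":0,"rz":0},{"jaw":255,"dx":0,"dy":0,"dz":0.345,"rx":0.12,"ry":0,"rz":0}]'
python3 - <<'E'
from h import *
for q in(.33,.38,.43,.48,.53):
    P,y=gpose(q,0); show(P,y)
E
```

```text
clock: 26.8
position: [0.4996, -0.0172, 0.0355]
ee_rot: [[-0.001, 0.613, 0.79], [-0.0, 0.79, -0.613], [-1.0, -0.001, -0.001]]
contact_force: [-5.7, 2.2, 0.5]
opening: 0.005
shares [0.005 0.003 0.006] rx -0.001 pos [ 0.4996 -0.0172  0.0355] ydeg 52.2 F [-5.68  2.23  0.51] j7 0.23 t 26.8
shares [0.004 0.008 0.103] rx 0.033 pos [ 0.4996 -0.0172  0.0355] ydeg 52.2 F [-5.68  2.23  0.51] j7 0.23 t 26.8
shares [0.004 0.009 0.2  ] rx 0.066 pos [ 0.4996 -0.0172  0.0355] ydeg 52.2 F [-5.68  2.23  0.51] j7 0.23 t 26.8
shares [0.004 0.005 0.296] rx 0.099 pos [ 0.4996 -0.0172  0.0355] ydeg 52.2 F [-5.68  2.23  0.51] j7 0.23 t 26.8
shares [ 0.004 -0.004  0.393] rx 0.133 pos [ 0.4996 -0.0172  0.0355] ydeg 52.2 F [-5.68  2.23  0.51] j7 0.23 t 26.8
```

```bash
python3 -m jog '[{"jaw":255,"dx":0,"dy":0,"dz":0.005,"rx":0.01,"ry":0,"rz":0},{"jaw":255,"dx":0,"dy":0,"dz":0.02,"rx":0.025,"ry":0,"rz":0},{"jaw":255,"dx":0,"dy":0.001,"dz":0.045,"rx":0.042,"ry":0,"rz":0},{"jaw":255,"dx":0,"dy":0.002,"dz":0.075,"rx":0.055,"ry":0,"rz":0},{"jaw":255,"dx":0,"dy":0.003,"dz":0.105,"rx":0.065,"ry":0,"rz":0},{"jaw":255,"dx":0,"dy":0.003,"dz":0.135,"rx":0.075,"ry":0,"rz":0},{"jaw":255,"dx":0,"dy":0.003,"dz":0.165,"rx":0.085,"ry":0,"rz":0},{"jaw":255,"dx":0,"dy":0.002,"dz":0.195,"rx":0.095,"ry":0,"rz":0},{"jaw":255,"dx":0,"dy":0.001,"dz":0.22,"rx":0.104,"ry":0,"rz":0},{"jaw":255,"dx":0,"dy":0,"dz":0.24,"rx":0.11,"ry":0,"rz":0}]'
python3 - <<'E'
from h import *
for q in(.45,.5,.55,.6,.65):
    P,y=gpose(q,0); show(P,y-2.6)
R=np.array(monitor.observe()["ee_rot"]);print(R.T@monitor.observe()["contact_force"])
E
```

```text
clock: 28.05
position: [0.519, -0.0311, 0.0355]
ee_rot: [[-0.0, 0.734, 0.679], [0.001, 0.679, -0.734], [-1.0, 0.001, -0.001]]
contact_force: [-4.4, 3.0, -1.2]
opening: 0.005
shares [ 0.005 -0.002  0.   ] rx 0.001 pos [ 0.519  -0.0311  0.0355] ydeg 42.8 F [-4.43  2.99 -1.15] j7 0.13 t 28.05
shares [0.005 0.008 0.096] rx 0.034 pos [ 0.519  -0.0311  0.0355] ydeg 42.8 F [-4.43  2.99 -1.15] j7 0.13 t 28.05
shares [0.005 0.013 0.193] rx 0.067 pos [ 0.519  -0.0311  0.0355] ydeg 42.8 F [-4.43  2.99 -1.15] j7 0.13 t 28.05
shares [0.004 0.013 0.29 ] rx 0.101 pos [ 0.519  -0.0311  0.0355] ydeg 42.8 F [-4.43  2.99 -1.15] j7 0.13 t 28.05
shares [0.004 0.008 0.387] rx 0.134 pos [ 0.519  -0.0311  0.0355] ydeg 42.8 F [-4.43  2.99 -1.15] j7 0.13 t 28.05
[ 1.15509722 -1.22521028 -5.20373945]
```

```bash
python3 -m jog '[{"jaw":255,"dx":0,"dy":0.001,"dz":0.015,"rx":0.005,"ry":0,"rz":0},{"jaw":255,"dx":0,"dy":0.003,"dz":0.04,"rx":0.014,"ry":0,"rz":0},{"jaw":255,"dx":0,"dy":0.005,"dz":0.065,"rx":0.023,"ry":0,"rz":0},{"jaw":255,"dx":0,"dy":0.007,"dz":0.095,"rx":0.033,"ry":0,"rz":0},{"jaw":255,"dx":0,"dy":0.008,"dz":0.125,"rx":0.044,"ry":0,"rz":0},{"jaw":255,"dx":0,"dy":0.009,"dz":0.155,"rx":0.054,"ry":0,"rz":0},{"jaw":255,"dx":0,"dy":0.01,"dz":0.185,"rx":0.064,"ry":0,"rz":0},{"jaw":255,"dx":0,"dy":0.01,"dz":0.21,"rx":0.073,"ry":0,"rz":0},{"jaw":255,"dx":0,"dy":0.01,"dz":0.235,"rx":0.082,"ry":0,"rz":0},{"jaw":255,"dx":0,"dy":0.01,"dz":0.25,"rx":0.087,"ry":0,"rz":0}]'
python3 - <<'E'
from h import *
for q in(.58,.63,.68,.73,.78):
    P,y=gpose(q,0); show(P,y-2.6)
R=np.array(monitor.observe()["ee_rot"]);print(R.T@monitor.observe()["contact_force"])
E
```

```text
clock: 29.3
position: [0.5371, -0.0486, 0.0355]
ee_rot: [[0.001, 0.816, 0.578], [0.001, 0.578, -0.816], [-1.0, 0.001, -0.001]]
contact_force: [-3.5, 4.4, -1.0]
opening: 0.006
shares [ 0.005 -0.001  0.   ] rx 0.0 pos [ 0.5371 -0.0486  0.0355] ydeg 35.3 F [-3.49  4.36 -1.05] j7 0.06 t 29.3
shares [0.005 0.009 0.097] rx 0.034 pos [ 0.5371 -0.0486  0.0355] ydeg 35.3 F [-3.49  4.36 -1.05] j7 0.06 t 29.3
shares [0.005 0.014 0.193] rx 0.067 pos [ 0.5371 -0.0486  0.0355] ydeg 35.3 F [-3.49  4.36 -1.05] j7 0.06 t 29.3
shares [0.005 0.014 0.29 ] rx 0.1 pos [ 0.5371 -0.0486  0.0355] ydeg 35.3 F [-3.49  4.36 -1.05] j7 0.06 t 29.3
shares [0.005 0.009 0.387] rx 0.134 pos [ 0.5371 -0.0486  0.0355] ydeg 35.3 F [-3.49  4.36 -1.05] j7 0.06 t 29.3
[ 1.05437626 -0.32705875 -5.57818738]
```

5.6 N at the expected peak. Carry on at the same pace.

```bash
python3 -m jog '[{"jaw":255,"dx":0,"dy":0.001,"dz":0.015,"rx":0.005,"ry":0,"rz":0},{"jaw":255,"dx":0,"dy":0.004,"dz":0.045,"rx":0.015,"ry":0,"rz":0},{"jaw":255,"dx":0,"dy":0.007,"dz":0.075,"rx":0.026,"ry":0,"rz":0},{"jaw":255,"dx":0,"dy":0.01,"dz":0.105,"rx":0.036,"ry":0,"rz":0},{"jaw":255,"dx":0,"dy":0.012,"dz":0.14,"rx":0.048,"ry":0,"rz":0},{"jaw":255,"dx":0,"dy":0.013,"dz":0.175,"rx":0.06,"ry":0,"rz":0},{"jaw":255,"dx":0,"dy":0.014,"dz":0.21,"rx":0.073,"ry":0,"rz":0},{"jaw":255,"dx":0,"dy":0.014,"dz":0.24,"rx":0.083,"ry":0,"rz":0},{"jaw":255,"dx":0,"dy":0.014,"dz":0.27,"rx":0.093,"ry":0,"rz":0},{"jaw":255,"dx":0,"dy":0.014,"dz":0.29,"rx":0.1,"ry":0,"rz":0}]'
python3 - <<'E'
from h import *
for q in(.73,.78,.83,.88,.93):
    P,y=gpose(q,0); show(P,y-2.6)
R=np.array(monitor.observe()["ee_rot"]);print(R.T@monitor.observe()["contact_force"])
E
```

```text
clock: 30.55
position: [0.5554, -0.0727, 0.0358]
ee_rot: [[0.001, 0.894, 0.448], [-0.0, 0.448, -0.894], [-1.0, 0.001, 0.001]]
contact_force: [0.3, 4.9, -1.5]
opening: 0.009
shares [ 0.008  0.002 -0.012] rx -0.001 pos [ 0.5554 -0.0727  0.0358] ydeg 26.6 F [ 0.26  4.86 -1.48] j7 -0.02 t 30.55
shares [0.008 0.012 0.084] rx 0.033 pos [ 0.5554 -0.0727  0.0358] ydeg 26.6 F [ 0.26  4.86 -1.48] j7 -0.02 t 30.55
shares [0.008 0.017 0.18 ] rx 0.066 pos [ 0.5554 -0.0727  0.0358] ydeg 26.6 F [ 0.26  4.86 -1.48] j7 -0.02 t 30.55
shares [0.008 0.017 0.277] rx 0.099 pos [ 0.5554 -0.0727  0.0358] ydeg 26.6 F [ 0.26  4.86 -1.48] j7 -0.02 t 30.55
shares [0.008 0.012 0.374] rx 0.133 pos [ 0.5554 -0.0727  0.0358] ydeg 26.6 F [ 0.26  4.86 -1.48] j7 -0.02 t 30.55
[ 1.47574905  2.40476745 -4.226617  ]
```

```bash
python3 -m jog '[{"jaw":255,"dx":0,"dy":0.003,"dz":0.015,"rx":0.005,"ry":0,"rz":0},{"jaw":255,"dx":0,"dy":0.006,"dz":0.04,"rx":0.015,"ry":0,"rz":0},{"jaw":255,"dx":0,"dy":0.01,"dz":0.065,"rx":0.025,"ry":0,"rz":0},{"jaw":255,"dx":0,"dy":0.014,"dz":0.095,"rx":0.036,"ry":0,"rz":0},{"jaw":255,"dx":0,"dy":0.017,"dz":0.125,"rx":0.047,"ry":0,"rz":0},{"jaw":255,"dx":0,"dy":0.019,"dz":0.155,"rx":0.058,"ry":0,"rz":0},{"jaw":255,"dx":0,"dy":0.02,"dz":0.185,"rx":0.069,"ry":0,"rz":0},{"jaw":255,"dx":0,"dy":0.02,"dz":0.215,"rx":0.079,"ry":0,"rz":0},{"jaw":255,"dx":0,"dy":0.02,"dz":0.24,"rx":0.087,"ry":0,"rz":0},{"jaw":255,"dx":0,"dy":0.02,"dz":0.255,"rx":0.092,"ry":0,"rz":0}]'
cat > m.py <<'E'
from h import *
import sys
F=[];s=monitor.observe();R=np.array(s["ee_rot"]);F.append(R.T@s["contact_force"])
p=optics.snapshot("side"); cv2.imwrite("pics/%s.png"%sys.argv[1],cv2.resize(p["image"][110:290,310:550],None,fx=2.5,fy=2.5))
F.append(R.T@monitor.observe()["contact_force"])
p=optics.snapshot("top"); F.append(R.T@monitor.observe()["contact_force"]); cv2.imwrite("pics/%st.png"%sys.argv[1],cv2.resize(p["image"][200:380,300:540],None,fx=2.5,fy=2.5))
print(np.round(F,2))
for q in map(float,sys.argv[2:]):
    P,y=gpose(q,0); show(P,y-2.6)
E
python3 m.py s6 .87 .9 .93 .95 .97 1.0
```

```text
clock: 31.8
position: [0.568, -0.0949, 0.0355]
ee_rot: [[-0.0, 0.947, 0.321], [-0.0, 0.321, -0.947], [-1.0, -0.0, 0.0]]
contact_force: [-1.0, 1.9, 1.0]
opening: 0.006
[[-1.03 -0.3  -2.08]
 [-1.67  0.35 -0.64]
 [-1.11 -0.33 -1.42]]
shares [0.005 0.005 0.002] rx 0.001 pos [ 0.568  -0.0949  0.0355] ydeg 18.7 F [-0.76  1.24  1.11] j7 -0.09 t 31.9
shares [0.005 0.011 0.06 ] rx 0.021 pos [ 0.568  -0.0949  0.0355] ydeg 18.7 F [-0.76  1.24  1.11] j7 -0.09 t 31.9
shares [0.005 0.016 0.118] rx 0.041 pos [ 0.568  -0.0949  0.0355] ydeg 18.7 F [-0.76  1.24  1.11] j7 -0.09 t 31.9
shares [0.005 0.018 0.157] rx 0.054 pos [ 0.568  -0.0949  0.0355] ydeg 18.7 F [-0.76  1.24  1.11] j7 -0.09 t 31.9
shares [0.005 0.019 0.195] rx 0.067 pos [ 0.568  -0.0949  0.0355] ydeg 18.7 F [-0.76  1.24  1.11] j7 -0.09 t 31.9
shares [0.005 0.02  0.253] rx 0.087 pos [ 0.568  -0.0949  0.0355] ydeg 18.7 F [-0.76  1.24  1.11] j7 -0.09 t 31.9
```

View pics/s6.png

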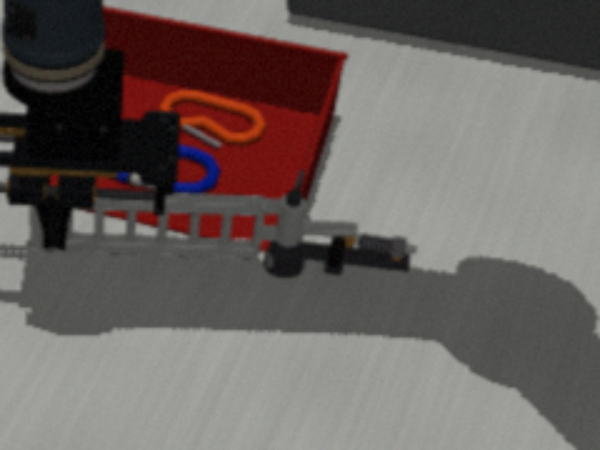

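View pics/s6t.png

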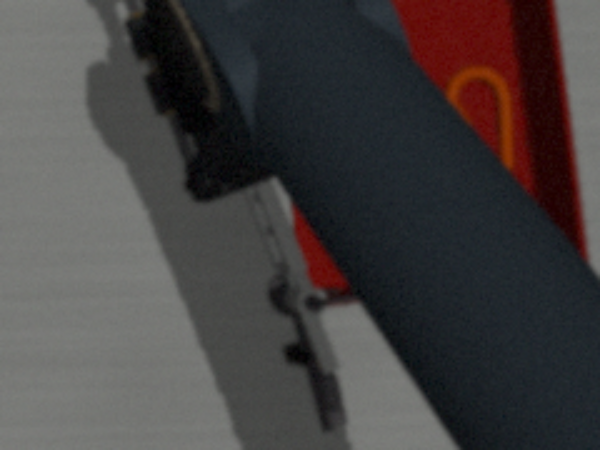

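The force has dropped to about 1.4 N near q 0.87, so dead centre is not far off. From here I take small steps.

```bash
python3 -m jog '[{"jaw":255,"dx":0,"dy":0.002,"dz":0.008,"rx":0.003,"ry":0,"rz":0},{"jaw":255,"dx":0,"dy":0.004,"dz":0.018,"rx":0.006,"ry":0,"rz":0},{"jaw":255,"dx":0,"dy":0.006,"dz":0.028,"rx":0.01,"ry":0,"rz":0},{"jaw":255,"dx":0,"dy":0.007,"dz":0.038,"rx":0.013,"ry":0,"rz":0},{"jaw":255,"dx":0,"dy":0.009,"dz":0.048,"rx":0.017,"ry":0,"rz":0},{"jaw":255,"dx":0,"dy":0.01,"dz":0.058,"rx":0.02,"ry":0,"rz":0},{"jaw":255,"dx":0,"dy":0.012,"dz":0.068,"rx":0.024,"ry":0,"rz":0},{"jaw":255,"dx":0,"dy":0.013,"dz":0.076,"rx":0.026,"ry":0,"rz":0},{"jaw":255,"dx":0,"dy":0.013,"dz":0.08,"rx":0.028,"ry":0,"rz":0},{"jaw":255,"dx":0,"dy":0.013,"dz":0.08,"rx":0.028,"ry":0,"rz":0}]'
python3 m.py s7 .91 .93 .95 .97 1.0
```

```text
clock: 33.15
position: [0.572, -0.1016, 0.0356]
ee_rot: [[0.0, 0.96, 0.282], [-0.0, 0.282, -0.96], [-1.0, 0.0, 0.0]]
contact_force: [-0.2, 1.7, 0.2]
opening: 0.005
[[-0.16  0.25 -1.68]
 [ 1.38 -0.66  0.1 ]
 [-0.03 -0.08 -0.17]]
shares [ 0.006 -0.003  0.003] rx -0.0 pos [ 0.5719 -0.1016  0.0356] ydeg 16.4 F [-0.13  0.14  0.03] j7 -0.11 t 33.25
shares [0.006 0.002 0.041] rx 0.013 pos [ 0.5719 -0.1016  0.0356] ydeg 16.4 F [-0.13  0.14  0.03] j7 -0.11 t 33.25
shares [0.006 0.005 0.08 ] rx 0.027 pos [ 0.5719 -0.1016  0.0356] ydeg 16.4 F [-0.13  0.14  0.03] j7 -0.11 t 33.25
shares [0.006 0.008 0.119] rx 0.04 pos [ 0.5719 -0.1016  0.0356] ydeg 16.4 F [-0.13  0.14  0.03] j7 -0.11 t 33.25
shares [0.006 0.011 0.177] rx 0.06 pos [ 0.5719 -0.1016  0.0356] ydeg 16.4 F [-0.13  0.14  0.03] j7 -0.11 t 33.25
```

View pics/s7.png

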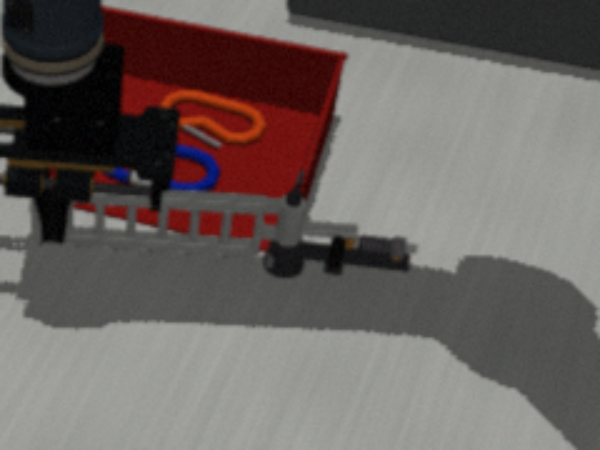

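```bash
python3 -m jog '[{"jaw":255,"dx":0,"dy":0,"dz":0.006,"rx":0.002,"ry":0,"rz":0},{"jaw":255,"dx":0,"dy":0.001,"dz":0.013,"rx":0.004,"ry":0,"rz":0},{"jaw":255,"dx":0,"dy":0.001,"dz":0.02,"rx":0.006,"ry":0,"rz":0},{"jaw":255,"dx":0,"dy":0.002,"dz":0.027,"rx":0.009,"ry":0,"rz":0},{"jaw":255,"dx":0,"dy":0.002,"dz":0.034,"rx":0.011,"ry":0,"rz":0},{"jaw":255,"dx":0,"dy":0.003,"dz":0.041,"rx":0.013,"ry":0,"rz":0},{"jaw":255,"dx":0,"dy":0.003,"dz":0.048,"rx":0.016,"ry":0,"rz":0},{"jaw":255,"dx":0,"dy":0.004,"dz":0.055,"rx":0.018,"ry":0,"rz":0},{"jaw":255,"dx":0,"dy":0.004,"dz":0.06,"rx":0.02,"ry":0,"rz":0},{"jaw":255,"dx":0,"dy":0.004,"dz":0.06,"rx":0.02,"ry":0,"rz":0}]'
python3 m.py s8 .94 .97 1.0
```

```text
clock: 34.5
position: [0.5738, -0.1074, 0.0355]
ee_rot: [[-0.0, 0.968, 0.253], [-0.0, 0.253, -0.968], [-1.0, -0.0, 0.0]]
contact_force: [0.3, -1.6, -0.3]
opening: 0.004
[[ 0.3  -0.14  1.63]
 [ 0.65  0.16 -0.46]
 [ 0.19 -0.4   0.2 ]]
shares [0.005 0.002 0.   ] rx -0.0 pos [ 0.5738 -0.1074  0.0355] ydeg 14.6 F [-0.34 -0.29 -0.19] j7 -0.13 t 34.6
shares [0.005 0.009 0.058] rx 0.02 pos [ 0.5738 -0.1074  0.0355] ydeg 14.6 F [-0.34 -0.29 -0.19] j7 -0.13 t 34.6
shares [0.005 0.013 0.116] rx 0.04 pos [ 0.5738 -0.1074  0.0355] ydeg 14.6 F [-0.34 -0.29 -0.19] j7 -0.13 t 34.6
```

View pics/s8.png

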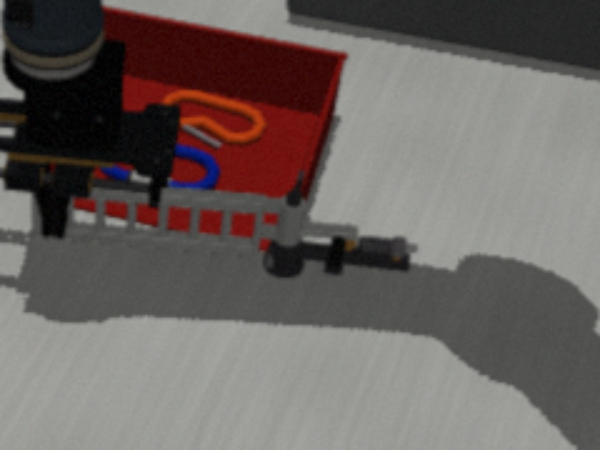

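```bash
cat > c.py <<'E'
import cv2,numpy as np,sys
I=[cv2.imread("pics/%s.png"%s,0).astype(np.float32) for s in sys.argv[1:]]
for x0,x1 in((64,92),(95,150),(150,200),(200,250)):
    o=[]
    for A in I[1:]:
        ref=I[0][185:255,x0:x1]; win=A[165:275,x0:x1]
        r=cv2.matchTemplate(win,ref,cv2.TM_CCOEFF_NORMED)[:,0]; k=int(r.argmax())
        d=0 if k in(0,len(r)-1) else (r[k-1]-r[k+1])/(2*(r[k-1]-2*r[k]+r[k+1]))
        o.append((round(k+d-20,2),round(float(r[k]),2)))
    print(x0,o)
E
python3 c.py s6 s7 s8
python3 - <<'E'
from h import *
p=optics.snapshot("side")
b=np.load("bin.npy");H=tf(b,[[-.103,-.112,0]])[0][:2]
for r in(.06,.1,.14,.18):
    o=[]
    for q in(.87,.91,.94,.955,.99,1.03):
        a=b[2]+np.pi/2+1.15-q; o.append(((proj(p,[np.r_[H+r*np.array([np.cos(a),np.sin(a)]),.072]])[0]-[310,110])*2.5).round(1).tolist())
    print(r,o)
E
```

```text
64 [(np.float32(-1.96), 0.94), (np.float32(-1.8), 0.88)]
95 [(np.float32(-1.84), 0.89), (np.float32(-2.65), 0.72)]
150 [(np.float32(-2.05), 0.83), (np.float32(-4.14), 0.68)]
200 [(np.float32(-1.92), 0.96), (np.float32(-3.18), 0.94)]
0.06 [[220.0, 196.8], [220.0, 194.7], [220.0, 193.1], [220.1, 192.4], [220.2, 190.6], [220.6, 188.5]]
0.1 [[170.1, 195.6], [170.2, 192.2], [170.3, 189.6], [170.5, 188.3], [170.9, 185.4], [171.5, 182.0]]
0.14 [[120.4, 194.5], [120.6, 189.7], [121.0, 186.1], [121.2, 184.3], [121.9, 180.2], [122.9, 175.5]]
0.18 [[70.9, 193.4], [71.3, 187.2], [71.9, 182.6], [72.3, 180.3], [73.3, 175.1], [74.8, 169.1]]
```

The gate follows the finger (q about 0.94) and has not snapped yet. Another 5 mm.

```bash
python3 -m jog '[{"jaw":255,"dx":0,"dy":0.001,"dz":0.006,"rx":0.002,"ry":0,"rz":0},{"jaw":255,"dx":0,"dy":0.002,"dz":0.012,"rx":0.004,"ry":0,"rz":0},{"jaw":255,"dx":0,"dy":0.003,"dz":0.018,"rx":0.006,"ry":0,"rz":0},{"jaw":255,"dx":0,"dy":0.004,"dz":0.024,"rx":0.008,"ry":0,"rz":0},{"jaw":255,"dx":0,"dy":0.005,"dz":0.03,"rx":0.01,"ry":0,"rz":0},{"jaw":255,"dx":0,"dy":0.006,"dz":0.036,"rx":0.012,"ry":0,"rz":0},{"jaw":255,"dx":0,"dy":0.007,"dz":0.042,"rx":0.014,"ry":0,"rz":0},{"jaw":255,"dx":0,"dy":0.008,"dz":0.048,"rx":0.016,"ry":0,"rz":0},{"jaw":255,"dx":0,"dy":0.008,"dz":0.05,"rx":0.017,"ry":0,"rz":0},{"jaw":255,"dx":0,"dy":0.008,"dz":0.05,"rx":0.017,"ry":0,"rz":0}]'
python3 m.py s9 .965 .98 1.0; python3 c.py s6 s7 s8 s9
```

```text
clock: 35.9
position: [0.5759, -0.1119, 0.0356]
ee_rot: [[0.0, 0.974, 0.228], [-0.0, 0.228, -0.974], [-1.0, 0.0, 0.0]]
contact_force: [0.3, -0.1, 0.9]
opening: 0.003
[[-0.85  0.24  0.18]
 [-0.36  0.   -0.24]
 [-0.92 -0.25  0.36]]
shares [ 0.006 -0.002 -0.   ] rx -0.001 pos [ 0.5759 -0.1118  0.0356] ydeg 13.2 F [-0.16 -0.41  0.92] j7 -0.14 t 36.0
shares [0.006 0.002 0.029] rx 0.009 pos [ 0.5759 -0.1118  0.0356] ydeg 13.2 F [-0.16 -0.41  0.92] j7 -0.14 t 36.0
shares [0.006 0.006 0.067] rx 0.023 pos [ 0.5759 -0.1118  0.0356] ydeg 13.2 F [-0.16 -0.41  0.92] j7 -0.14 t 36.0
64 [(np.float32(-1.96), 0.94), (np.float32(-1.8), 0.88), (np.float32(-2.42), 0.77)]
95 [(np.float32(-1.84), 0.89), (np.float32(-2.65), 0.72), (20, 0.54)]
150 [(np.float32(-2.05), 0.83), (np.float32(-4.14), 0.68), (np.float32(-8.08), 0.58)]
200 [(np.float32(-1.92), 0.96), (np.float32(-3.18), 0.94), (np.float32(-5.67), 0.92)]
```

View pics/s9.png

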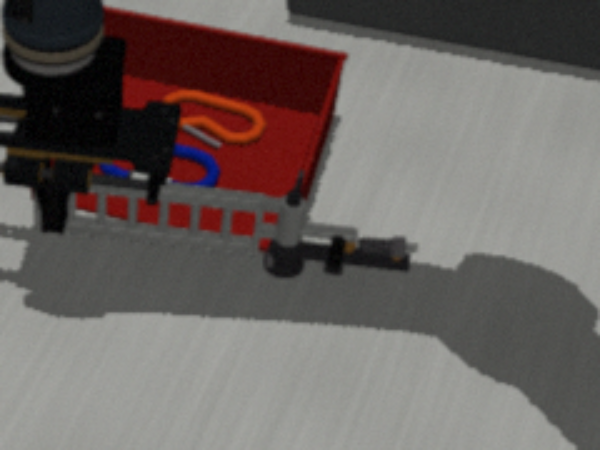

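The rail jumped ahead of the finger. The image shift puts the gate near q 0.99 while the finger is at 0.965, and the force reads nil, so it has snapped. I'll back off and look.

```bash
python3 -m jog '[{"jaw":255,"dx":0,"dy":0,"dz":-0.03,"rx":0,"ry":0,"rz":0},{"jaw":255,"dx":0,"dy":0,"dz":-0.06,"rx":0,"ry":0,"rz":0},{"jaw":255,"dx":0,"dy":0,"dz":-0.12,"rx":0,"ry":0,"rz":0},{"jaw":255,"dx":0,"dy":0,"dz":-0.25,"rx":0,"ry":0,"rz":0},{"jaw":255,"dx":0,"dy":0,"dz":-0.45,"rx":0,"ry":0,"rz":0},{"jaw":255,"dx":0,"dy":0,"dz":-0.7,"rx":0,"ry":0,"rz":0},{"jaw":255,"dx":0,"dy":0,"dz":-1,"rx":0,"ry":0,"rz":0},{"jaw":255,"dx":0,"dy":0,"dz":-1,"rx":0,"ry":0,"rz":0},{"jaw":255,"dx":0,"dy":0,"dz":-1,"rx":0,"ry":0,"rz":0},{"jaw":255,"dx":0,"dy":0,"dz":-1,"rx":0,"ry":0,"rz":0}]'
python3 m.py s10 .965; python3 c.py s9 s10
```

```text
clock: 37.25
position: [0.5533, -0.0155, 0.0355]
ee_rot: [[0.0, 0.974, 0.226], [-0.001, 0.226, -0.974], [-1.0, -0.0, 0.001]]
contact_force: [-0.1, 0.7, 0.0]
opening: 0.006
[[-0.01  0.1  -0.69]
 [ 0.09  1.31 -0.04]
 [ 0.83 -0.65 -0.43]]
shares [0.005 0.001 0.99 ] rx -0.002 pos [ 0.5532 -0.0154  0.0354] ydeg 13.1 F [-0.73  0.27 -0.83] j7 -0.32 t 37.35
64 [(np.float32(-5.18), 0.34)]
95 [(20, 0.31)]
150 [(np.float32(6.8), 0.54)]
200 [(np.float32(-1.84), 0.78)]
```

View pics/s10.png

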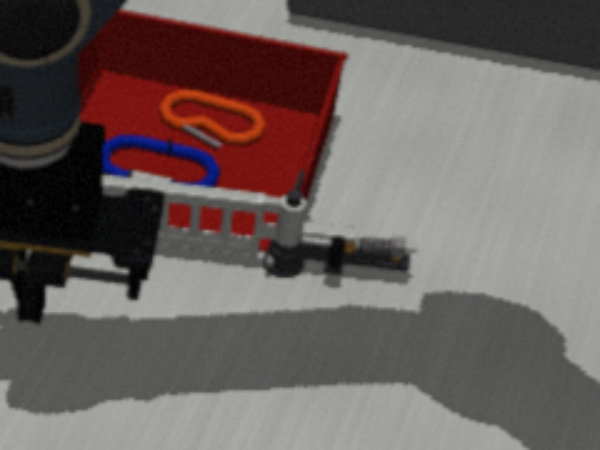

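View pics/s10t.png

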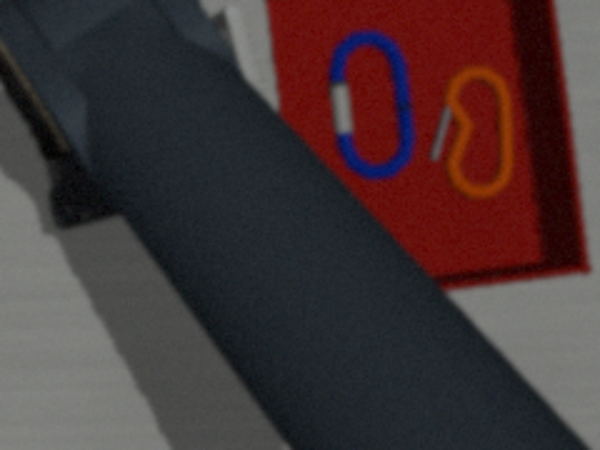

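The gate stays shut by itself with the finger about 10 cm away, and blue and orange both lie in the bin. I'll raise the tool for a clear last check.

```bash
python3 -m jog '[{"jaw":255,"dx":-0.3,"dy":0,"dz":-0.2,"rx":0,"ry":0,"rz":0},{"jaw":255,"dx":-0.6,"dy":0,"dz":-0.5,"rx":0,"ry":0,"rz":0},{"jaw":255,"dx":-0.9,"dy":0,"dz":-0.8,"rx":0,"ry":0,"rz":0},{"jaw":255,"dx":-1,"dy":0,"dz":-1,"rx":0,"ry":0,"rz":0},{"jaw":255,"dx":-1,"dy":0,"dz":-1,"rx":0,"ry":0,"rz":0},{"jaw":255,"dx":-1,"dy":0,"dz":-1,"rx":0,"ry":0,"rz":0},{"jaw":255,"dx":-1,"dy":0,"dz":-1,"rx":0,"ry":0,"rz":0},{"jaw":255,"dx":-1,"dy":0,"dz":-1,"rx":0,"ry":0,"rz":0},{"jaw":255,"dx":-1,"dy":0,"dz":-1,"rx":0,"ry":0,"rz":0},{"jaw":255,"dx":-1,"dy":0,"dz":-1,"rx":0,"ry":0,"rz":0}]'
python3 - <<'E'
from h import *
b=np.load("bin.npy")
s=optics.snapshot("side"); t=optics.snapshot("top")
for n,p in(("side",s),("top",t)):
    for k,z in(("blue_mid",.0085),("orange_mid",.008),("eyebolt_mid",.007),("gauge_mid",.007)):
        R=optics.masks_of(k,p)
        if not R: continue
        v,u=np.nonzero(R[0]["pixels"]); P=np.array([atz(p,(a,c),z)[:2] for a,c in zip(u,v)]).astype(np.float32)
        c=np.array(cv2.minAreaRect(P*1000)[0])/1000; d=c-b[:2]; ex=np.array([np.cos(b[2]),np.sin(b[2])])
        print(n,k,round(R[0]["conf"],2),"world",c.round(3),"mean",P.mean(0).round(3),"bin",round(d@ex,3),round(d@np.array([-ex[1],ex[0]]),3))
im=s["image"].copy()
H=tf(b,[[-.103,-.112,0]])[0][:2]
cr=cv2.resize(im[110:260,300:500],None,fx=4,fy=4)
for q,col in((.94,(0,255,0)),(.99,(0,255,255)),(1.04,(255,0,255))):
    a=b[2]+np.pi/2+1.15-q
    L=(proj(s,[np.r_[H+r*np.array([np.cos(a),np.sin(a)]),.072] for r in(.025,.212)])-[300,110])*4
    cv2.line(cr,tuple(int(x) for x in L[0]),tuple(int(x) for x in L[1]),col,1)
cv2.imwrite("pics/f.png",cr)
E
```

```text
clock: 38.6
position: [0.5303, 0.0828, 0.1355]
ee_rot: [[-0.0, 0.974, 0.228], [-0.0, 0.228, -0.974], [-1.0, -0.0, -0.0]]
contact_force: [0.5, -0.9, 0.1]
opening: 0.006
side blue_mid 0.71 world [ 0.535 -0.247] mean [ 0.538 -0.249] bin -0.023 0.022
side orange_mid 0.64 world [ 0.512 -0.32 ] mean [ 0.514 -0.319] bin 0.048 -0.007
side eyebolt_mid 0.81 world [0.481 0.394] mean [0.491 0.394] bin -0.666 0.027
side gauge_mid 0.76 world [0.612 0.178] mean [0.611 0.181] bin -0.439 0.138
top blue_mid 0.79 world [ 0.534 -0.241] mean [ 0.532 -0.241] bin -0.029 0.021
top orange_mid 0.43 world [ 0.533 -0.242] mean [ 0.533 -0.243] bin -0.028 0.021
top eyebolt_mid 0.8 world [0.485 0.383] mean [0.489 0.392] bin -0.655 0.03
top gauge_mid 0.65 world [0.605 0.195] mean [0.606 0.194] bin -0.457 0.132
```

View pics/f.png

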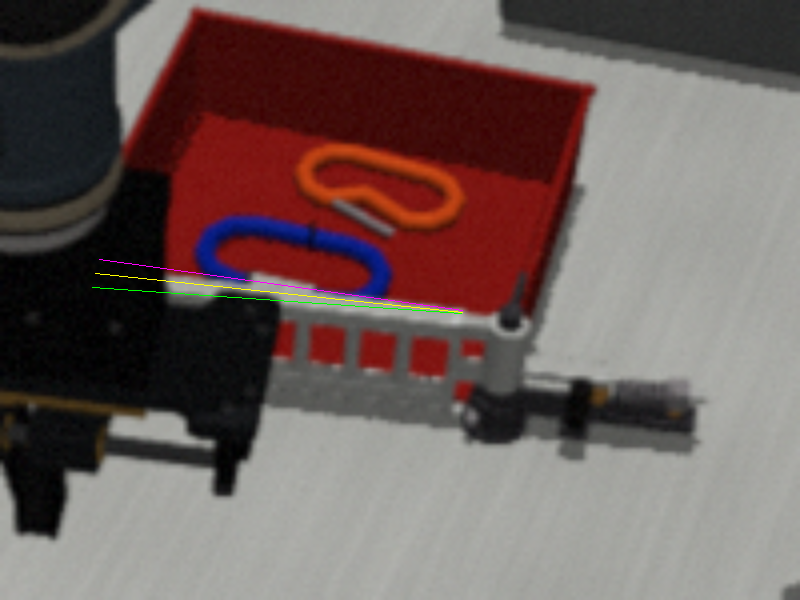

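```bash
python3 -c "
from rig import hand_in
print(hand_in())"
```

```text
the job is handed in; nothing more can be done
None
```

I laid the cracked blue carabiner flat in the front half of the bin, closed the gate with the shut fingers at its free end, backed off about 20 cm and handed in at about 39 s. The hand-in reported no verdict.

- **Gate force:** the highest wrist force I read was about 6.2 N, at about 0.33 rad. I only saw it at the end of each step, so I can't rule out short peaks between readings.
- **Gate closing:** the push fell to nil near 0.95 rad. On the next small step the gate went ahead of the finger by itself. In the pictures it rests at about 0.99 to 1.0 rad, and it stayed there with nothing touching it.
- **Carabiners:** blue is at about (-0.025, 0.02) m in the bin's frame. Orange is at about (0.048, -0.007) m, where it was.
- **Bystanders:** the eyebolt is where it was, and so is the gauge in the side view.

**Checks that disagreed:**
- **Gauge:** in the last top view it came out about 20 mm off, and its confidence was lower than at the start. I put that down to the arm hiding part of it, as the side view shows it unmoved and the tool never went near it.
- **Orange:** the top-view network reported the blue carabiner as orange, with low confidence. The side view shows both clearly.

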